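Set out an amplifier kit: four heatsinks, tote and panel

TASK

Set out the parts for one amplifier: count exactly four of the finned heatsinks from the green work mat into the grey carrying tote, and put all the heatsinks left over into the white stock bin. Once the four are in, lift the tote by its handle and set it down in the middle of the black rubber mat, lined up with the mat. Also take the aluminium panel out of its rack and stand it on the bench, squarely leaning back against the near side of the low black power supply; leave the other things on the bench where they are.

Things in the scene. Friction and masses are not known exactly. Their poses are not given: they have to be found in the camera images.
- sink1: finned aluminium heatsink, a block 36 mm long (own x) by 22 mm wide (own y) by 22 mm high (own z), 45 g, origin at its centre; grip it across the 22 mm width. Starts lying flat on the green work mat among other small things; may be absent (None)
- sink2: finned aluminium heatsink, a block 36 mm long (own x) by 22 mm wide (own y) by 22 mm high (own z), 45 g, origin at its centre; grip it across the 22 mm width. Starts lying flat on the green work mat among other small things; may be absent (None)
- sink3: finned aluminium heatsink, a block 36 mm long (own x) by 22 mm wide (own y) by 22 mm high (own z), 45 g, origin at its centre; grip it across the 22 mm width. Starts lying flat on the green work mat among other small things; may be absent (None)
- sink4: finned aluminium heatsink, a block 36 mm long (own x) by 22 mm wide (own y) by 22 mm high (own z), 45 g, origin at its centre; grip it across the 22 mm width. Starts lying flat on the green work mat among other small things; may be absent (None)
- sink5: finned aluminium heatsink, a block 36 mm long (own x) by 22 mm wide (own y) by 22 mm high (own z), 45 g, origin at its centre; grip it across the 22 mm width. Starts lying flat on the green work mat among other small things; may be absent (None)
- sink6: finned aluminium heatsink, a block 36 mm long (own x) by 22 mm wide (own y) by 22 mm high (own z), 45 g, origin at its centre; grip it across the 22 mm width. Starts lying flat on the green work mat among other small things; may be absent (None)
- sink7: finned aluminium heatsink, a block 36 mm long (own x) by 22 mm wide (own y) by 22 mm high (own z), 45 g, origin at its centre; grip it across the 22 mm width. Starts lying flat on the green work mat among other small things; may be absent (None)
- tote: grey open tote, 130 mm (own x) by 190 mm (own y), walls 35 mm high, 4 mm thick, floor about 5 mm, 0.30 kg; origin at the centre of its underside. A fixed black handle bar, top at 96 mm, spans it along own x at y = 0 on a post at each end, leaving an open bay on either side (+y, -y). Starts left or right of the work mat, in exchange with the bin
- tote_handle (a point): middle of the tote's handle bar, 89 mm above the tote's underside; the bar is 12 mm wide (tote's y) and 14 mm high, and runs along the tote's x
- bin: white square stock bin fixed to the bench, 130 by 130 mm, 50 mm high, walls 4 mm; origin at the centre of its underside
- work_mat: green work mat fixed on the bench, 270 mm (x) by 280 mm (y), 3 mm thick; origin at the centre of its underside. The heatsinks start on it, with a tape ring and a terminal block among them
- goal_mat: black rubber mat fixed on the bench, 170 mm (own x) by 240 mm (own y), 3 mm thick, where the tote goes with its long side (own y) along the mat's long side, either way round; origin at the centre of its underside
- panel: aluminium panel with a few dark holes, 6 mm thick (own x), 64 mm wide (own y), 140 mm tall (own z), 0.11 to 0.18 kg; origin at the centre of its bottom edge. Starts upright in the rack; its top edge can be pinched across the thickness from above
- rack: small white slotted rack fixed to the bench, 60 mm (own x) by 80 mm (own y); one slot along its y, 9 mm wide, slot floor 8 mm and slot top 32 mm above the bench; origin at the centre of its underside
- supply: low black bench power supply, fixed, 200 mm deep, 160 mm wide, 85 mm high; its origin lies on the bench at the middle of the lower edge of its near side (the plain upright face towards the robot), own x points into the case, own y along the near side. The panel rests on this side's upper edge
- tape: black tape ring, 48 mm across, 16 mm high, a bystander to leave alone; origin under its centre
- red_cap: red cap, 36 mm across, 10 mm high, beyond the work mat, a bystander to leave alone; origin under its centre
- driver_block: green terminal block, 40 x 18 x 14 mm, a bystander to leave alone; origin under its centre
- glue: white glue bottle, 32 mm across, 75 mm tall, standing beyond the work mat, a bystander to leave alone; origin under its centre
- power_bank: flat silver power bank, 70 x 130 x 14 mm, far side of the bench, a bystander to leave alone; origin under its centre
- cutters: blue-handled side cutters, 100 mm long, lying beyond the panel rack, a bystander to leave alone; origin at their middle on the bench
There are look-alikes about, which are no part of the job. Leave any yellow look-alike of the sink3 alone.

How it is judged:
By the outcome, as a careful person would: the job done as asked, in the order asked, and still so for the second after the job is handed in, with the robot touching nothing.
Of sink1, sink2, sink3, sink4, sink5, sink6, sink7 only 5 to 7 are there at a start; the rules pass over those that are not, and their reading is None.
At some moment in a run one of sink1, sink2, sink3, sink4, sink5, sink6, sink7 may be knocked a few centimetres aside while the robot is not near it.
Once in a run the grip may slacken for a moment while it holds something.
It also fails if it takes over 210 s, if anything falls off the work surface, if the arm or the gripper's body presses on something with over 40 N, if the wrist force passes 120 N, or if a joint passes its speed limit or range.

ROBOT

A 6-joint arm with a two-finger parallel gripper is mounted at the origin on the work surface. World frame = base frame: x ahead of the robot, y to its left, z up, the work surface at z = 0. Lengths are in m, angles in degrees, forces in N, time in s.
With the tool pointing down it reaches from about 0.35 to 0.875 m from the base axis. Payload 4.2 kg.
Tool frame: the origin (TCP) lies midway between the tips of the shut fingers; the grasp point (between the pads) lies 19 mm behind it; x points along the fingers, y is the direction in which the jaws open and shut, and the axes are right-handed (so a half turn about x gives the same grasp; the last joint's range is limited). The gripper opens to 87 mm and grips with 3 to 60 N. Pads are 19 mm wide; open, the fingers measure 117 mm over their backs; the gripper's body (75 mm by 190 mm) begins 51 mm behind the grasp point.
Start: joints at [85.52, 22.042, 0.453, 0, -68.411, -14.817], TCP at [0.207, 0.59, 0.223] pointing down, gripper open.
Joint ranges: [-179.83, 179.83], [-69.29, 118.12], [-61.27, 80.66], [-181.25, 117.63], [-171.15, -9.14], [-177.46, 177.46]. Speed limits (degrees/s): [159.86, 159.86, 180, 180, 180, 180].

INTERFACE

Orientations are given as a 3x3 rotation matrix whose columns are the frame's x, y, z axes.
In Python, from station import r gives the robot as it stands.
- The arm moves only by the tool play_rows, never from a script. Its argument "plan" is a list that holds one entry, the list of rows, each a list of 6 numbers: the shift along the tool's x, y, z in cm, then the turn, a rotation vector about the tool's x, y, z in units of 10 degrees (1.0 is 10 degrees). A call has 1 to 5 rows; each row is the pose to reach, as a shift and turn from the pose commanded when the call began, along the tool's axes at that moment; what a row does not reach only later rows make up. A row lasts 1/8 s, in which the tool goes at most 62.5 mm and 10.7 degrees, less where a joint would pass 70% of its speed; a pose out of reach is approached as far as the arm can. A call with a gripper value outside its range is refused whole. "hand" is the opening, from 0 (shut) to 1 (fully open), set as the call begins (left out, the last holds). The fingers move at their own pace and stop on an object; the grip force is fixed at half the most. Time passes only in rows, so rows that repeat a pose let the fingers close. It gives the time, the measured TCP pose, the force and the opening at its end, in the units of the state.
- r.sense(): the state, without advancing time (a new reading comes with each control period).
- r.capture(name): name is "scene" or "top" or "wrist"; returns (picture, depth): 420x560x3 uint8, blue, green, red; 420x560 float32, m along the optical axis (not along the pixel's ray), 0 where there is no reading.
- r.get_calibration(name): a dict with "vfov" (degrees; the focal length in pixels is half the picture's height over the tangent of half this angle, whatever the lens; pixels are square), "cx", "cy" (the principal point, pixels), "distortion" ([k1, k2, p1, p2, k3] as OpenCV has them; the pictures are not rectified), "rvec" (rotation vector, rad) and "tvec" (3), from world to camera coordinates, as OpenCV has them. Camera axes: x right, y down, z forward; pixel columns grow to the right and rows downward; lengths in m; the calibration is good to about 2 mm. A picture is of the moment at which its call begins: read the wrist's pose just before it. get_calibration takes no time and is no camera call; for the wrist camera it gives the pose at the moment of the call.
- r.finish_job(): hands the job in, once; it reports no verdict.
The state is a dict: "time_s": time; "joints": joint angles; "joint_velocities": joint speeds; "effort": joint torques, N m; "tcp_pos": TCP position; "ee_rot": TCP orientation; "wrist_force": force on the tool from outside, world axes, zero at the start; "moment": the same for the moment, N m; "gripper_width": opening from 0.0 (shut) to 1.0 (fully open).
Only numpy, scipy, OpenCV 4.12 (cv2) and the standard library are available. Lean on these libraries where they do the work, as an engineer would, in place of code of your own. Each camera call takes 0.05 s, during which the arm holds its last target.

## Working session

There is one attempt and no reset: what is moved stays moved. The work goes in short steps, Python scripts to look and compute and a tool call to move; the robot and the scene stay as the last step left them, time stands still between calls to the robot, and variables do not carry over. Pictures are saved under pics/ and viewed, and the job is handed in when it is done.

Besides the shell and the picture viewer there is one more tool, called after ">>>" as name([rows], argument=value, ...), one row to a line, values as JSON. play_rows: Moves the arm, as the interface text tells. Its arguments: {"type":"object","properties":{"plan":{"type":"array","items":{"type":"array","items":{"type":"array","items":{"type":"number"}}}},"hand":{"type":"number"}},"required":["plan"]}

```bash
ls; mkdir -p pics
python3 - <<'E'
from station import r
import cv2
s=r.sense(); print(s)
for n in ["scene","top","wrist"]:
    c=r.get_calibration(n); print(n,c)
    p,d=r.capture(n); cv2.imwrite(f"pics/{n}0.png",p)
E
```

```text
pics
{'time_s': 0.0, 'joints': array([ 8.55180685e+01,  2.20912057e+01,  3.80140880e-01, -2.89015111e-02,
       -6.84138050e+01, -1.48178106e+01]), 'joint_velocities': array([-0.04428075,  0.05948618,  0.02396555,  0.05240068, -0.05780854,
        0.03646967]), 'effort': array([-6.13410907e-05, -3.90662706e+01,  1.87410951e+01,  4.21991006e+00,
        1.10538592e-02, -1.90944297e-04]), 'tcp_pos': array([0.20633842, 0.58930686, 0.22145765]), 'ee_rot': array([[-6.37918551e-04, -3.30685060e-01, -9.43740952e-01],
       [-2.13602665e-03, -9.43738540e-01,  3.30685659e-01],
       [-9.99997515e-01,  2.22680634e-03, -1.04323781e-04]]), 'wrist_force': array([-0.69176399, -0.7129041 , -0.28863486]), 'moment': array([-0.00910339, -0.01710138, -0.01516355]), 'gripper_width': 1.0001415240711407}
scene {'vfov': 53.85815078700299, 'cx': 279.40149513118376, 'cy': 210.01115548983154, 'distortion': array([0.04045867, 0.        , 0.        , 0.        , 0.        ]), 'rvec': array([ 1.25501588,  2.44730882, -0.77217   ]), 'tvec': array([ 0.30207646, -0.33314433,  1.18555909])}
top {'vfov': 52.52897408865274, 'cx': 274.6521641649049, 'cy': 202.69006245922233, 'distortion': array([0.02649861, 0.        , 0.        , 0.        , 0.        ]), 'rvec': array([ 2.12578045, -2.15985935,  0.16174833]), 'tvec': array([0.03690623, 0.54173137, 1.08128223])}
wrist {'vfov': 67.30790616233733, 'cx': 279.4007369832673, 'cy': 210.15680330708943, 'distortion': array([-0.02805984,  0.        ,  0.        ,  0.        ,  0.        ]), 'rvec': array([-1.72391803,  2.43146226,  0.30339102]), 'tvec': array([ 0.62288157, -0.03078921,  0.38924987])}
```

View pics/top0.png

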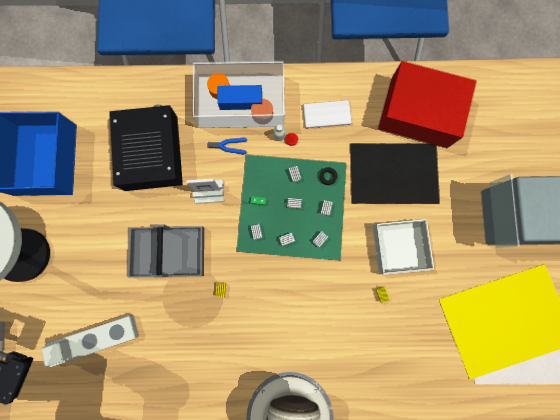

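View pics/scene0.png

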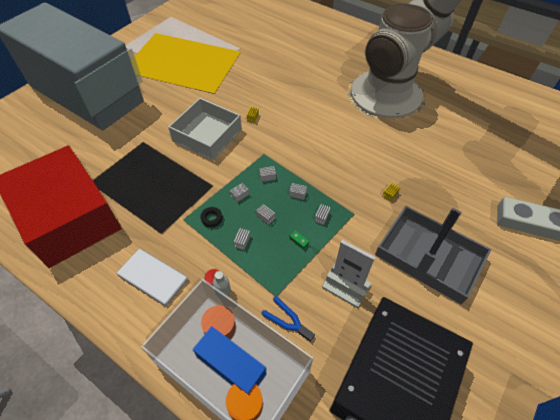

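View pics/wrist0.png

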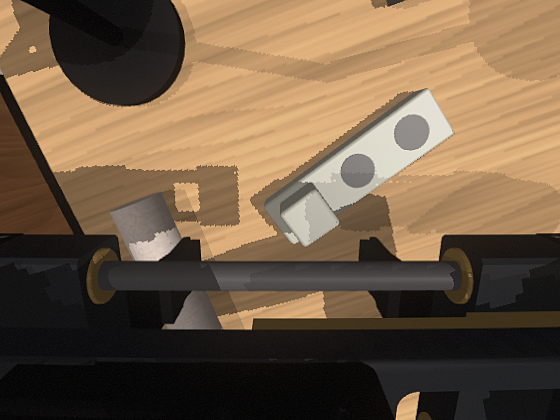

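The top view shows the work mat centred near (292,208), with six silver heatsinks at (295,173), (294,203), (326,208), (256,232), (287,239) and (320,239).

| What could be confused | Pixel | Choice |
|---|---|---|
| Yellow look-alikes of the heatsink | (220,289), (382,294) | leave alone |
| Tape ring | (327,176) | leave alone |
| Green terminal block | (258,201) | leave alone |
| Tote | (166,251) | use; grey with handle. The blue box at (35,153) and the grey tray at (238,95) are not it |
| White bin | (404,247) | use |
| Black mat | (395,173) | use |
| Rack and panel | (206,190) | use |
| Supply | (145,147) | use |

Next I'll measure these.

```bash
cat > h.py <<'E'
from station import r
import numpy as np, cv2
from scipy.spatial.transform import Rotation as Ro
def cal(n):
    c=r.get_calibration(n); f=210/np.tan(np.radians(c['vfov']/2))
    K=np.array([[f,0,c['cx']],[0,f,c['cy']],[0,0,1]]); R=cv2.Rodrigues(np.array(c['rvec']))[0]
    return K,np.array(c['distortion']),R,np.array(c['tvec'])
def snap(n):
    C=cal(n); p,d=r.capture(n); return p,d,C
def rays(px,C):
    K,D,R,t=C; q=cv2.undistortPoints(np.array(px,float).reshape(-1,1,2),K,D).reshape(-1,2)
    return np.c_[q,np.ones(len(q))]
def onplane(px,C,z):
    K,D,R,t=C; v=rays(px,C)@R; o=-R.T@t
    return o+v*((z-o[2])/v[:,2])[:,None]
def cloud(d,C):
    K,D,R,t=C; h,w=d.shape; u,v=np.meshgrid(np.arange(w),np.arange(h))
    P=rays(np.c_[u.ravel(),v.ravel()],C)*d.ravel()[:,None]
    P=(P-t)@R; P[d.ravel()==0]=np.nan; return P.reshape(h,w,3)
def proj(X,C):
    K,D,R,t=C; return cv2.projectPoints(np.array(X,float).reshape(-1,3),cv2.Rodrigues(R)[0],t,K,D)[0].reshape(-1,2)
def rect(P):
    (c,(a,b),an)=cv2.minAreaRect((np.asarray(P)[:,:2]*1000).astype(np.float32))
    if a<b: a,b,an=b,a,an+90
    return np.array(c)/1000,a,b,(an+90)%180-90   # centre, long,short mm, long axis angle
def tool(yaw):  # tool down, jaw direction (y) at yaw deg
    c,s=np.cos(np.radians(yaw)),np.sin(np.radians(yaw))
    y=np.array([c,s,0]); x=np.array([0,0,-1.]); return np.c_[x,y,np.cross(x,y)]
def go(pos,R,base=None):
    s=r.sense(); p0,R0=(s['tcp_pos'],s['ee_rot']) if base is None else base
    sh=R0.T@(np.array(pos)-p0)*100; rv=np.degrees(Ro.from_matrix(R0.T@R).as_rotvec())/10
    return np.round(np.r_[sh,rv],2).tolist()
def down(pos,yaw,base=None):
    # choose the half-turn with least rotation
    o=[go(pos,tool(y),base) for y in (yaw,yaw+180)]
    return min(o,key=lambda a:np.linalg.norm(a[3:]))
def st():
    s=r.sense(); R=s['ee_rot']
    print('t',round(s['time_s'],2),'tcp',s['tcp_pos'].round(4),'yaw',round(np.degrees(np.arctan2(R[1,1],R[0,1])),1),'tilt',np.degrees(np.arccos(min(1,-R[2,0]))).round(2),'F',s['wrist_force'].round(1),'w',round(s['gripper_width'],3),'j',s['joints'].round(0))
E
python3 - <<'E'
from h import *
p,d,C=snap("top"); P=cloud(d,C)
hsv=cv2.cvtColor(p,cv2.COLOR_BGR2HSV)
def m(lo,hi): return cv2.inRange(hsv,lo,hi)
# green mat
g=m((60,60,30),(95,255,200)); g=cv2.morphologyEx(g,cv2.MORPH_CLOSE,np.ones((15,15)))
cs,_=cv2.findContours(g,cv2.RETR_EXTERNAL,cv2.CHAIN_APPROX_NONE); c=max(cs,key=cv2.contourArea)
print("mat",rect(onplane(c,C,.003)))
mk=np.zeros_like(g); cv2.drawContours(mk,[c],-1,255,-1)
s=m((0,0,90),(180,60,255))&mk
s=cv2.morphologyEx(s,cv2.MORPH_CLOSE,np.ones((5,5)))
cs,_=cv2.findContours(s,cv2.RETR_EXTERNAL,cv2.CHAIN_APPROX_NONE)
for c in cs:
    if cv2.contourArea(c)>30:
        b=c.reshape(-1,2).mean(0); print("sink",b.round(),rect(onplane(c,C,.025)), P[int(b[1])-1:int(b[1])+2,int(b[0])-1:int(b[0])+2].reshape(-1,3).mean(0).round(3))
# goal mat, bin, tote by regions
def reg(x0,y0,x1,y1,lo,hi,z,name):
    k=np.zeros_like(g);k[y0:y1,x0:x1]=m(lo,hi)[y0:y1,x0:x1]
    k=cv2.morphologyEx(k,cv2.MORPH_CLOSE,np.ones((5,5)))
    cs,_=cv2.findContours(k,cv2.RETR_EXTERNAL,cv2.CHAIN_APPROX_NONE); c=max(cs,key=cv2.contourArea)
    print(name,rect(onplane(c,C,z)), P[k>0][:,2][::50].mean().round(3))
reg(345,140,445,208,(0,0,0),(180,255,60),.003,"goal")
for nm,(x0,y0,x1,y1),lo,hi in [("bin",(368,212,442,280),.035,.058),("toterim",(118,218,214,285),.025,.045),("bar",(118,218,214,285),.08,.11),("supply",(100,100,190,195),.07,.1),("panel",(180,165,235,215),.06,.16),("rack",(180,165,235,215),.02,.045)]:
    q=P[y0:y1,x0:x1].reshape(-1,3); z=q[:,2]; q=q[(z>lo)&(z<hi)]
    print(nm,len(q),rect(q),np.percentile(q[:,2],[5,50,95]).round(4))
K,D,R,t=cal("wrist"); print("wristcam",-R.T@t,R[2])
st()
big=cv2.resize(p[150:300,110:450],None,fx=2.3,fy=2.3,interpolation=cv2.INTER_CUBIC); cv2.imwrite("pics/crop0.png",big)
E
```

```text
mat (array([ 0.5376181, -0.018355 ]), 277.9552001953125, 267.3761901855469, 84.25956726074219)
sink [286. 239.] (array([ 0.44779248, -0.00152999]), 38.26569366455078, 24.44451904296875, -69.20324897766113) [ 0.45  -0.     0.017]
sink [320. 239.] (array([ 0.44654724, -0.08923988]), 37.61838912963867, 24.037742614746094, -46.32209014892578) [ 0.449 -0.088  0.015]
sink [256. 231.] (array([0.4687662 , 0.07862758]), 38.02214431762695, 24.34836769104004, 13.385944366455078) [0.471 0.079 0.014]
sink [326. 208.] (array([ 0.52904163, -0.10908841]), 38.79710006713867, 25.133684158325195, -15.691200256347656) [ 0.532 -0.11   0.014]
sink [294. 203.] (array([ 0.54330078, -0.02348634]), 37.24559020996094, 25.31774139404297, 83.31464385986328) [ 0.546 -0.024  0.02 ]
sink [294. 174.] (array([ 0.62365503, -0.02661349]), 40.21615982055664, 25.73583984375, 16.710494995117188) [ 0.627 -0.026  0.016]
goal (array([ 0.62607556, -0.30156522]), 237.12765502929688, 168.35215759277344, 89.0833969116211) nan
bin 496 (array([ 0.42368637, -0.30383762]), 133.65818786621094, 129.63479614257812, -85.49592542648315) [0.037  0.0486 0.0531]
toterim 472 (array([0.42088474, 0.31585419]), 190.81781005859375, 129.9814453125, -89.9849718241021) [0.0261 0.0346 0.0388]
bar 320 (array([0.42172403, 0.31443588]), 128.19129943847656, 21.4631290435791, -0.9170455932617188) [0.0878 0.0955 0.0993]
supply 4792 (array([0.6927843 , 0.36930304]), 201.05706787109375, 162.1310577392578, 5.314753532409668) [0.0813 0.0852 0.0887]
panel 258 (array([0.58280011, 0.20788303]), 64.33220672607422, 7.278145790100098, -86.19554901123047) [0.0674 0.1213 0.1495]
rack 234 (array([0.59134631, 0.23072974]), 133.96591186523438, 59.28831481933594, 70.20210266113281) [0.0227 0.0317 0.0399]
wristcam [0.26884277 0.56664195 0.38396446] [-0.2334753   0.08057586 -0.96901848]
t 0.2 tcp [0.2064 0.5896 0.2219] yaw -109.3 tilt 0.08 F [-0.8  0.9 -0.3] w 1.002 j [ 86.  22.   0.  -0. -68. -15.]
```

View pics/crop0.png

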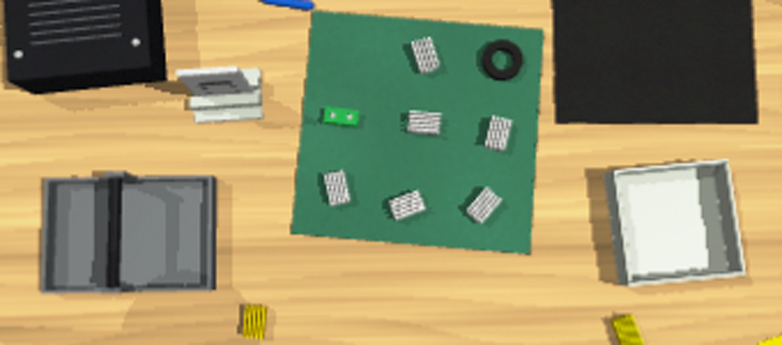

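The tops and sizes agree with the given dimensions: sinks about 37x24 mm, mat 278x267, tote 191x130 and bin 130 square. I'll go over the first sink at (0.469, 0.079), the one at pixel (256,232), and take a close look.

```bash
python3 -c "
from h import *
print(down([.469,.079,.16],103.4))"
```

```text
[6.25, 39.5, -41.66, -3.27, 0.0, -0.01]
```

>>> play_rows([
  [[2, 7, -7.3, -0.6, 0, 0], [3, 14, -14.6, -1.2, 0, 0], [4, 21, -22, -1.8, 0, 0], [5, 28, -29.5, -2.4, 0, 0], [6.2, 35, -37, -3.0, 0, 0]],
], hand=0.55)

```text
time_s: 0.82
tcp_pos: [0.3485, 0.3125, 0.1824]
ee_rot: [[0.0, 0.19, -0.982], [0.0, -0.982, -0.19], [-1.0, -0.0, -0.001]]
wrist_force: [0.7, 0.2, 0.4]
gripper_width: 0.575
```

```bash
python3 -c "
from h import *
st();print(down([.469,.079,.16],103.4))"
```

```text
t 0.82 tcp [0.3485 0.3125 0.1824] yaw -79.1 tilt 0.04 F [0.7 0.2 0.4] w 0.575 j [ 62.   9. -24.   0. -57.  39.]
[2.23, 25.22, -7.4, -0.25, -0.0, 0.0]
```

>>> play_rows([
  [[2.2, 25.2, -7.4, -0.25, 0, 0], [2.2, 25.2, -7.4, -0.25, 0, 0], [2.2, 25.2, -7.4, -0.25, 0, 0], [2.2, 25.2, -7.4, -0.25, 0, 0], [2.2, 25.2, -7.4, -0.25, 0, 0]],
])

```text
time_s: 1.45
tcp_pos: [0.4679, 0.0774, 0.1598]
ee_rot: [[-0.001, 0.223, -0.975], [-0.001, -0.975, -0.223], [-1.0, 0.0, 0.001]]
wrist_force: [-0.0, 0.5, 0.3]
gripper_width: 0.557
```

```bash
cat >> h.py <<'E'
def sinks(n="wrist",name=None,zlo=.017,zhi=.032):
    p,d,C=snap(n); P=cloud(d,C)
    hsv=cv2.cvtColor(p,cv2.COLOR_BGR2HSV)
    z=P[...,2]; 
    k=((z>zlo)&(z<zhi)&(hsv[...,1]<70)).astype(np.uint8)*255
    k=cv2.morphologyEx(k,cv2.MORPH_CLOSE,np.ones((7,7) if n=="wrist" else (3,3)))
    cs,_=cv2.findContours(k,cv2.RETR_EXTERNAL,cv2.CHAIN_APPROX_NONE); out=[]
    for c in cs:
        m=np.zeros_like(k);cv2.drawContours(m,[c],-1,255,-1)
        q=P[(m>0)&(z>zlo)&(z<zhi)]
        if len(q)<(150 if n=="wrist" else 30): continue
        c,a,b,an=rect(q)
        if 28<a<46 and 16<b<33: print(c.round(4),round(a,1),round(b,1),'long',round(an,1),'z',np.median(q[:,2]).round(4),'px',proj([[*c,.025]],C)[0].round()); out.append((c,an))
    if name: cv2.imwrite("pics/"+name+".png",p)
    return out
E
python3 -c "
from h import *
st();sinks('wrist','w1');print('top');sinks('top')"
```

```text
t 1.45 tcp [0.4679 0.0774 0.1598] yaw -77.1 tilt 0.08 F [-0.   0.5  0.3] w 0.557 j [ 29.  11. -25.  -0. -54.  74.]
[ 0.4471 -0.0025] 36.3 23.1 long -69.1 z 0.0237 px [352. 238.]
[0.469  0.0783] 36.3 21.4 long 12.6 z 0.0248 px [278. 199.]
[ 0.5296 -0.11  ] 36.7 24.5 long -14.7 z 0.0237 px [483. 182.]
[ 0.5434 -0.0237] 36.9 22.4 long 84.1 z 0.0247 px [403. 147.]
[ 0.6245 -0.027 ] 36.5 23.7 long 17.1 z 0.0237 px [435.  56.]
top
[ 0.4487 -0.0015] 35.9 22.0 long -69.4 z 0.0249 px [287. 238.]
[ 0.4477 -0.0898] 35.5 22.0 long -43.9 z 0.0243 px [320. 238.]
[ 0.5305 -0.109 ] 35.4 22.4 long -16.0 z 0.0246 px [326. 207.]
[ 0.626  -0.0262] 36.4 22.1 long 16.5 z 0.0239 px [294. 173.]
```

View pics/w1.png

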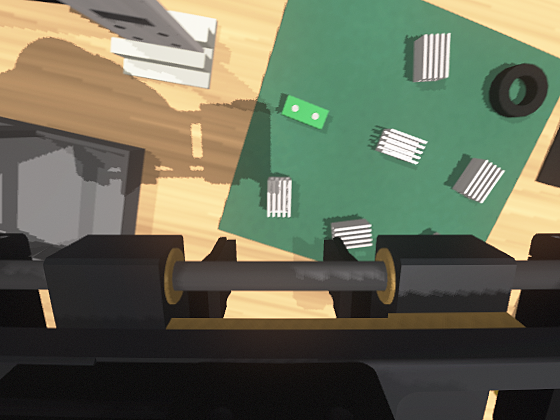

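The wrist view shows the silver finned sink at (278,199), 36x21 mm with its top at 25 mm. That is a true heatsink, so I'll grasp it.

```bash
python3 -c "
from h import *
print(down([.469,.0785,.007],102.6))"
```

```text
[15.31, 0.1, -0.13, 0.04, 0.0, -0.0]
```

>>> play_rows([
  [[5, 0.1, -0.1, 0, 0, 0], [10, 0.1, -0.1, 0, 0, 0], [13, 0.1, -0.1, 0, 0, 0], [15.2, 0.1, -0.1, 0, 0, 0], [15.2, 0.1, -0.1, 0, 0, 0]],
])

```text
time_s: 2.17
tcp_pos: [0.4673, 0.0806, 0.0073]
ee_rot: [[-0.003, 0.231, -0.973], [-0.002, -0.973, -0.231], [-1.0, 0.001, 0.004]]
wrist_force: [-0.2, -0.4, -0.3]
gripper_width: 0.553
```

>>> play_rows([
  [[0, 0, 0, 0, 0, 0], [0, 0, 0, 0, 0, 0], [0, 0, 0, 0, 0, 0], [0, 0, 0, 0, 0, 0]],
], hand=0.1)

```text
time_s: 2.68
tcp_pos: [0.469, 0.0799, 0.0091]
ee_rot: [[0.001, 0.228, -0.974], [0.001, -0.974, -0.228], [-1.0, -0.0, -0.001]]
wrist_force: [-0.3, 0.9, 5.2]
gripper_width: 0.249
```

```bash
python3 -c "
from h import *
st();R=tool(-79);b=None
print('up',down([.467,.077,.15],102.6))
print('via',go([.397,.264,.15],tool(-90)), go([.397,.264,.15],tool(0)),go([.397,.264,.15],tool(180)))"
```

```text
t 2.67 tcp [0.469  0.0799 0.0091] yaw -76.8 tilt 0.08 F [-0.3  0.9  5.2] w 0.249 j [ 29.  24. -35.   0. -31.  74.]
up [-14.09, 0.23, 0.24, 0.06, -0.01, 0.0]
via [-14.09, -19.57, 2.79, 1.32, -0.01, 0.0] [-14.09, -19.57, 2.79, -7.68, -0.01, -0.0] [-14.09, -19.57, 2.79, 10.32, -0.0, 0.01]
```

Grasped: the opening is 21.7 mm. Next is lifting and carrying it to the tote's near bay.

>>> play_rows([
  [[-6, 0, 0, 0, 0, 0], [-12, -2, 0.3, -1, 0, 0], [-14.5, -7, 1, -2, 0, 0], [-14.5, -12.5, 1.8, -3, 0, 0], [-14.5, -18, 2.5, -4, 0, 0]],
])

```text
time_s: 3.3
tcp_pos: [0.4024, 0.2505, 0.1542]
ee_rot: [[0.001, 0.804, -0.595], [0.002, -0.595, -0.804], [-1.0, -0.0, -0.002]]
wrist_force: [-0.0, -0.4, -0.3]
gripper_width: 0.25
```

```bash
python3 -c "
from h import *
st();print(go([.397,.264,.14],tool(0)))"
```

```text
t 3.3 tcp [0.4024 0.2505 0.1542] yaw -36.5 tilt 0.1 F [-0.  -0.4 -0.3] w 0.25 j [ 52.  11. -26.  -0. -53.  92.]
[1.42, -1.24, -0.76, -3.65, -0.01, -0.0]
```

>>> play_rows([
  [[1.2, -0.6, -0.4, -1, 0, 0], [1.4, -1.2, -0.8, -2, 0, 0], [1.4, -1.2, -0.8, -3, 0, 0], [1.4, -1.2, -0.8, -3.65, 0, 0], [1.4, -1.2, -0.8, -3.65, 0, 0]],
])

```text
time_s: 3.92
tcp_pos: [0.3982, 0.2626, 0.1393]
ee_rot: [[-0.0, 1.0, -0.007], [-0.0, -0.007, -1.0], [-1.0, -0.0, 0.0]]
wrist_force: [-0.2, -0.3, 0.8]
gripper_width: 0.247
```

```bash
python3 -c "
from h import *
st();print(go([.397,.264,.02],tool(0)))"
```

```text
t 3.92 tcp [0.3982 0.2626 0.1393] yaw -0.4 tilt 0.02 F [-0.2 -0.3  0.8] w 0.247 j [ 53.  13. -27.  -0. -51. 127.]
[11.93, -0.12, -0.14, -0.04, 0.0, 0.0]
```

>>> play_rows([
  [[5, -0.1, -0.1, 0, 0, 0], [9, -0.1, -0.1, 0, 0, 0], [11.5, -0.1, -0.1, 0, 0, 0], [11.9, -0.1, -0.1, 0, 0, 0], [11.9, -0.1, -0.1, 0, 0, 0]],
])

```text
time_s: 4.55
tcp_pos: [0.3978, 0.2642, 0.0209]
ee_rot: [[0.001, 1.0, -0.006], [0.001, -0.006, -1.0], [-1.0, 0.001, -0.001]]
wrist_force: [-0.1, -0.9, -0.2]
gripper_width: 0.248
```

>>> play_rows([
  [[0, 0, 0, 0, 0, 0], [0, 0, 0, 0, 0, 0], [0, 0, 0, 0, 0, 0]],
], hand=0.38)

```text
time_s: 4.92
tcp_pos: [0.3976, 0.2641, 0.021]
ee_rot: [[0.001, 1.0, -0.005], [0.001, -0.005, -1.0], [-1.0, 0.001, -0.001]]
wrist_force: [-0.5, -0.1, 0.2]
gripper_width: 0.372
```

>>> play_rows([
  [[-6, 0, 0, 0, 0, 0], [-12, 0, 0, 0, 0, 0], [-14, 0, 0, 0, 0, 0], [-14, 0, 0, 0, 0, 0]],
])

```text
time_s: 5.42
tcp_pos: [0.3979, 0.2646, 0.1623]
ee_rot: [[0.003, 1.0, -0.005], [0.004, -0.005, -1.0], [-1.0, 0.003, -0.004]]
wrist_force: [-1.0, 0.4, -1.7]
gripper_width: 0.381
```

```bash
python3 -c "
from h import *
st();print('top');sinks('top','t1')
print(down([.448,-.0018,.15],20.8))
p=cv2.imread('pics/t1.png');cv2.imwrite('pics/t1c.png',cv2.resize(p[150:300,110:450],None,fx=2.3,fy=2.3))"
```

```text
t 5.42 tcp [0.3979 0.2646 0.1623] yaw -0.3 tilt 0.29 F [-1.   0.4 -1.7] w 0.381 j [ 53.  11. -25.   0. -54. 127.]
top
[0.398  0.2624] 32.6 18.2 long 89.0 z 0.0258 px [186. 259.]
[ 0.4487 -0.0015] 35.8 22.0 long -69.6 z 0.0246 px [287. 238.]
[ 0.4477 -0.0898] 35.9 22.0 long -43.6 z 0.0244 px [320. 238.]
[ 0.5305 -0.1092] 35.1 21.9 long -16.4 z 0.0247 px [326. 207.]
[ 0.5446 -0.0231] 34.8 22.0 long 83.8 z 0.0237 px [294. 202.]
[ 0.6256 -0.0264] 36.5 22.0 long 16.3 z 0.0248 px [294. 173.]
[1.03, 5.23, 26.53, -2.11, -0.01, -0.0]
```

View pics/t1c.png

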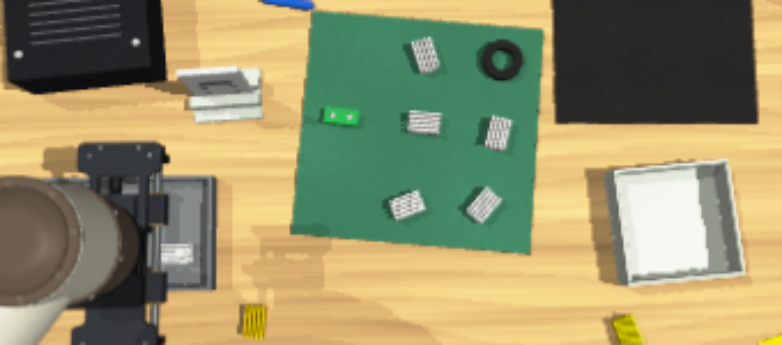

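Sink 1 lies in the tote's right-hand bay (crop pixel (177,253)), and the other five are undisturbed. Next is the sink at (287,238).

>>> play_rows([
  [[1, 1, 6, -0.5, 0, 0], [1, 2, 12, -1, 0, 0], [1, 3.2, 18, -1.5, 0, 0], [1, 5, 24, -2.1, 0, 0], [1, 5.2, 26.5, -2.1, 0, 0]],
], hand=0.55)

```text
time_s: 6.1
tcp_pos: [0.4446, 0.002, 0.1484]
ee_rot: [[0.001, 0.941, 0.34], [-0.013, 0.34, -0.94], [-1.0, -0.003, 0.013]]
wrist_force: [-0.4, -0.3, -0.1]
gripper_width: 0.545
```

```bash
python3 -c "
from h import *
st();o=sinks('wrist')
c,an=min(o,key=lambda q:np.hypot(*(q[0]-[.448,-.0018])))
print(down([*c,.007],an+90))"
```

```text
t 6.1 tcp [0.4446 0.002  0.1484] yaw 19.9 tilt 0.77 F [-0.4 -0.3 -0.1] w 0.545 j [ 22.   9. -30.   1. -51. 177.]
[ 0.4474 -0.002 ] 35.7 21.8 long -70.0 z 0.0248 px [283. 207.]
[14.13, 0.29, 0.29, -0.0, 0.08, 0.03]
```

Joint 6 is at its limit here (177°), so I'll turn the hand by half a turn.

>>> play_rows([
  [[0, 0, 0, 1, 0, 0], [0, 0, 0, 2, 0, 0], [0, 0, 0, 3, 0, 0], [0, 0, 0, 4, 0, 0], [0, 0, 0, 5, 0, 0]],
])

```text
time_s: 6.78
tcp_pos: [0.4443, 0.0061, 0.149]
ee_rot: [[0.002, 0.866, -0.5], [-0.012, -0.5, -0.866], [-1.0, 0.008, 0.009]]
wrist_force: [0.5, -0.0, 0.2]
gripper_width: 0.549
```

>>> play_rows([
  [[0, 0, 0, 1, 0, 0], [0, 0, 0, 2, 0, 0], [0, 0, 0, 3, 0, 0], [0, 0, 0, 4, 0, 0], [0, 0, 0, 5, 0, 0]],
])

```text
time_s: 7.4
tcp_pos: [0.4443, 0.0061, 0.1491]
ee_rot: [[0.003, 0.174, -0.985], [-0.012, -0.985, -0.174], [-1.0, 0.013, -0.0]]
wrist_force: [-0.1, -0.8, 0.1]
gripper_width: 0.551
```

>>> play_rows([
  [[0, 0, 0, 1, 0, 0], [0, 0, 0, 2, 0, 0], [0, 0, 0, 3, 0, 0], [0, 0, 0, 4, 0, 0], [0, 0, 0, 5, 0, 0]],
])

```text
time_s: 8.02
tcp_pos: [0.4443, 0.0061, 0.1491]
ee_rot: [[0.003, -0.642, -0.766], [-0.012, -0.766, 0.642], [-1.0, 0.008, -0.01]]
wrist_force: [1.0, 0.2, -0.4]
gripper_width: 0.551
```

```bash
python3 -c "
from h import *
st();print(down([.448,-.002,.14],20.2))"
```

```text
t 8.03 tcp [0.4443 0.0061 0.1491] yaw -130.0 tilt 0.72 F [ 1.   0.2 -0.4] w 0.551 j [ 22.   9. -30.   1. -51.  27.]
[0.92, 0.38, -0.79, 2.98, -0.07, -0.03]
```

>>> play_rows([
  [[0.3, 0.1, -0.3, 1, -0.02, -0.01], [0.6, 0.2, -0.6, 2, -0.05, -0.02], [0.9, 0.4, -0.8, 3, -0.07, -0.03], [0.9, 0.4, -0.8, 3, -0.07, -0.03]],
])

```text
time_s: 8.52
tcp_pos: [0.448, -0.0025, 0.1402]
ee_rot: [[-0.0, -0.937, -0.349], [0.0, -0.349, 0.937], [-1.0, 0.0, 0.001]]
wrist_force: [-0.2, 0.2, -0.2]
gripper_width: 0.55
```

```bash
cat >> h.py <<'E'
def nearest(xy,z=.007,n='wrist'):
    st();o=sinks(n)
    c,an=min(o,key=lambda q:np.hypot(*(q[0]-xy)))
    print('->',c.round(4),down([*c,z],an+90))
E
python3 -c "
from h import *
nearest([.448,-.002])"
```

```text
t 8.53 tcp [ 0.448  -0.0025  0.1402] yaw -159.6 tilt 0.04 F [-0.2  0.2 -0.2] w 0.55 j [ 21.  10. -30.  -0. -50.  -0.]
[ 0.4473 -0.0022] 35.8 21.1 long -69.8 z 0.0249 px [279. 207.]
[ 0.5436 -0.024 ] 36.4 22.8 long 84.1 z 0.0242 px [183. 147.]
[ 0.624  -0.0273] 37.2 22.6 long 16.2 z 0.0249 px [ 94. 110.]
[ 0.446  -0.0908] 36.0 22.3 long -43.0 z 0.0245 px [317. 112.]
[ 0.5295 -0.1097] 36.5 22.5 long -15.8 z 0.0246 px [230.  52.]
-> [ 0.4473 -0.0022] [13.35, 0.08, 0.06, 0.03, 0.0, 0.0]
```

>>> play_rows([
  [[5, 0, 0, 0, 0, 0], [10, 0.05, 0.05, 0, 0, 0], [12.5, 0.05, 0.05, 0, 0, 0], [13.3, 0.05, 0.05, 0, 0, 0], [13.3, 0.05, 0.05, 0, 0, 0]],
])

```text
time_s: 9.2
tcp_pos: [0.4488, -0.0024, 0.0084]
ee_rot: [[0.002, -0.938, -0.347], [0.001, -0.347, 0.938], [-1.0, -0.002, 0.0]]
wrist_force: [0.1, 0.3, -0.2]
gripper_width: 0.548
```

>>> play_rows([
  [[0, 0, 0, 0, 0, 0], [0, 0, 0, 0, 0, 0], [0, 0, 0, 0, 0, 0], [0, 0, 0, 0, 0, 0]],
], hand=0.1)

```text
time_s: 9.7
tcp_pos: [0.4488, -0.0026, 0.0089]
ee_rot: [[0.003, -0.938, -0.346], [0.001, -0.346, 0.938], [-1.0, -0.003, 0.0]]
wrist_force: [-0.7, 0.5, 3.4]
gripper_width: 0.246
```

```bash
python3 -c "
from h import *
st();print(go([.446,.264,.15],tool(180)))"
```

```text
t 9.7 tcp [ 0.4488 -0.0026  0.0089] yaw -159.8 tilt 0.19 F [-0.7  0.5  3.4] w 0.246 j [ 21.  22. -39.  -0. -29.  -0.]
[-14.08, -9.0, 25.12, 2.02, 0.0, 0.02]
```

>>> play_rows([
  [[-6, 0, 0, 0, 0, 0], [-12, -1, 3, 0.5, 0, 0], [-14, -3, 9, 1, 0, 0], [-14, -5, 15, 1.5, 0, 0], [-14, -7.5, 21, 2, 0, 0]],
])

```text
time_s: 10.32
tcp_pos: [0.4453, 0.2114, 0.1494]
ee_rot: [[0.003, -1.0, -0.001], [0.002, -0.001, 1.0], [-1.0, -0.003, 0.002]]
wrist_force: [0.9, -0.1, 0.1]
gripper_width: 0.249
```

```bash
python3 -c "
from h import *
st();print(go([.446,.264,.02],tool(180)))"
```

```text
t 10.32 tcp [0.4453 0.2114 0.1494] yaw -180.0 tilt 0.24 F [ 0.9 -0.1  0.1] w 0.249 j [ 44.  13. -24.   0. -53. -44.]
[12.96, -0.03, 5.22, 0.0, 0.01, 0.02]
```

>>> play_rows([
  [[0, 0, 5.2, 0, 0, 0], [3, 0, 5.2, 0, 0.01, 0.02], [8, 0, 5.2, 0, 0.01, 0.02], [12.5, 0, 5.2, 0, 0.01, 0.02], [13, 0, 5.2, 0, 0.01, 0.02]],
])

```text
time_s: 10.95
tcp_pos: [0.4438, 0.2597, 0.0158]
ee_rot: [[-0.007, -1.0, -0.003], [-0.006, -0.003, 1.0], [-1.0, 0.007, -0.006]]
wrist_force: [0.1, 0.1, 0.4]
gripper_width: 0.249
```

>>> play_rows([
  [[0, 0, 0, 0, 0, 0], [0, 0, 0, 0, 0, 0]],
])

```text
time_s: 11.2
tcp_pos: [0.4469, 0.2629, 0.0205]
ee_rot: [[0.002, -1.0, -0.004], [0.002, -0.004, 1.0], [-1.0, -0.002, 0.002]]
wrist_force: [-0.7, -0.4, 1.2]
gripper_width: 0.255
```

>>> play_rows([
  [[0, 0, 0, 0, 0, 0], [0, 0, 0, 0, 0, 0], [0, 0, 0, 0, 0, 0]],
], hand=0.38)

```text
time_s: 11.58
tcp_pos: [0.4459, 0.2619, 0.019]
ee_rot: [[-0.001, -1.0, -0.004], [0.0, -0.004, 1.0], [-1.0, 0.001, 0.0]]
wrist_force: [0.7, -0.2, -0.4]
gripper_width: 0.375
```

>>> play_rows([
  [[-6, 0, 0, 0, 0, 0], [-12, 0, 0, 0, 0, 0], [-14, 0, -3, 0, 0, 0], [-14, 0, -6, 0, 0, 0]],
])

```text
time_s: 12.08
tcp_pos: [0.447, 0.2022, 0.161]
ee_rot: [[0.003, -1.0, -0.005], [0.003, -0.005, 1.0], [-1.0, -0.003, 0.003]]
wrist_force: [0.6, -0.4, 0.0]
gripper_width: 0.38
```

```bash
python3 -c "
from h import *
nearest([.5445,-.0235],.15,'top')"
```

```text
t 12.07 tcp [0.447  0.2022 0.161 ] yaw -179.7 tilt 0.23 F [ 0.6 -0.4  0. ] w 0.38 j [ 43.  12. -23.  -0. -54. -43.]
[ 0.4476 -0.0898] 35.8 22.0 long -43.4 z 0.025 px [320. 238.]
[ 0.5305 -0.1088] 34.9 21.6 long -14.0 z 0.0244 px [326. 207.]
[ 0.5446 -0.0228] 35.2 22.2 long 84.8 z 0.0235 px [294. 202.]
[0.5845 0.1835] 33.6 29.6 long 2.9 z 0.0291 px [217. 189.]
[ 0.6257 -0.0262] 37.1 21.7 long 16.8 z 0.0244 px [294. 173.]
-> [ 0.5446 -0.0228] [0.96, -9.9, -22.17, 0.53, -0.0, -0.01]
```

>>> play_rows([
  [[0, -2, -6, 0, 0, 0], [0.9, -4, -12, 0.2, 0, 0], [0.9, -7, -17.5, 0.4, 0, 0], [0.9, -9.9, -22.2, 0.5, 0, 0], [0.9, -9.9, -22.2, 0.5, 0, 0]],
], hand=0.55)

```text
time_s: 12.75
tcp_pos: [0.5472, -0.0229, 0.149]
ee_rot: [[-0.002, -0.996, 0.089], [-0.001, 0.089, 0.996], [-1.0, 0.002, -0.001]]
wrist_force: [-0.7, 0.9, -0.0]
gripper_width: 0.547
```

```bash
python3 -c "
from h import *
nearest([.544,-.0235])"
```

```text
t 12.75 tcp [ 0.5472 -0.0229  0.149 ] yaw 174.9 tilt 0.12 F [-0.7  0.9 -0. ] w 0.547 j [ 15.  18. -16.   0. -55. -20.]
[ 0.6244 -0.0268] 36.7 22.3 long 16.5 z 0.0246 px [196. 208.]
[ 0.5431 -0.0239] 36.1 21.5 long 84.7 z 0.0249 px [282. 204.]
[ 0.4465 -0.091 ] 36.4 23.0 long -42.9 z 0.0242 px [386. 120.]
[ 0.5293 -0.1099] 36.2 22.2 long -15.5 z 0.0247 px [290. 106.]
-> [ 0.5431 -0.0239] [14.19, 0.25, -0.27, 0.03, -0.01, -0.01]
```

>>> play_rows([
  [[5, 0.1, -0.1, 0, 0, 0], [10, 0.2, -0.2, 0, 0, 0], [13.2, 0.2, -0.2, 0, 0, 0], [14.1, 0.2, -0.2, 0, 0, 0], [14.1, 0.2, -0.2, 0, 0, 0]],
])

```text
time_s: 13.42
tcp_pos: [0.5438, -0.0209, 0.009]
ee_rot: [[-0.001, -0.997, 0.082], [-0.001, 0.082, 0.997], [-1.0, 0.001, -0.001]]
wrist_force: [0.2, -1.0, 0.7]
gripper_width: 0.552
```

>>> play_rows([
  [[0, 0, 0, 0, 0, 0], [0, 0, 0, 0, 0, 0], [0, 0, 0, 0, 0, 0], [0, 0, 0, 0, 0, 0]],
], hand=0.1)

```text
time_s: 13.92
tcp_pos: [0.544, -0.0217, 0.0093]
ee_rot: [[-0.0, -0.997, 0.083], [-0.0, 0.083, 0.997], [-1.0, 0.0, -0.0]]
wrist_force: [-0.6, 0.3, 3.1]
gripper_width: 0.25
```

```bash
python3 -c "
from h import *
st();print(go([.397,.366,.16],tool(180)))"
```

```text
t 13.93 tcp [ 0.544  -0.0217  0.0093] yaw 175.2 tilt 0.03 F [-0.6  0.3  3.1] w 0.25 j [ 15.  29. -25.   0. -36. -20.]
[-15.08, 17.88, 37.4, -0.48, -0.0, -0.0]
```

>>> play_rows([
  [[-6, 0, 0, 0, 0, 0], [-12, 1, 1, 0, 0, 0], [-15, 4, 6, -0.2, 0, 0], [-15, 7, 11.5, -0.3, 0, 0], [-15, 10, 17, -0.5, 0, 0]],
])

```text
time_s: 14.55
tcp_pos: [0.4589, 0.1547, 0.1594]
ee_rot: [[0.0, -1.0, -0.004], [0.001, -0.004, 1.0], [-1.0, -0.0, 0.001]]
wrist_force: [1.1, 0.5, -0.1]
gripper_width: 0.254
```

>>> play_rows([
  [[0, 2, 5.5, 0, 0, 0], [0, 4, 11, 0, 0, 0], [0, 6, 16.5, 0, 0, 0], [0, 7.9, 20.4, 0, 0, 0], [0, 7.9, 20.4, 0, 0, 0]],
])

```text
time_s: 15.18
tcp_pos: [0.3787, 0.3594, 0.1584]
ee_rot: [[-0.001, -1.0, -0.008], [-0.0, -0.008, 1.0], [-1.0, 0.001, -0.0]]
wrist_force: [0.1, -0.5, -1.4]
gripper_width: 0.253
```

```bash
python3 -c "
from h import *
st();print(go([.397,.366,.02],tool(180)))"
```

```text
t 15.18 tcp [0.3787 0.3594 0.1584] yaw -179.6 tilt 0.08 F [ 0.1 -0.5 -1.4] w 0.253 j [ 61.  15. -19.  -0. -55. -61.]
[13.83, -1.86, 0.65, 0.04, -0.0, -0.01]
```

>>> play_rows([
  [[0, -1.8, 0.7, 0, 0, 0], [4, -1.8, 0.7, 0, 0, 0], [9, -1.8, 0.7, 0, 0, 0], [13, -1.8, 0.7, 0, 0, 0], [13.8, -1.8, 0.7, 0, 0, 0]],
])

```text
time_s: 15.8
tcp_pos: [0.3975, 0.362, 0.02]
ee_rot: [[-0.004, -1.0, -0.004], [-0.006, -0.004, 1.0], [-1.0, 0.004, -0.006]]
wrist_force: [-4.6, 1.2, 16.4]
gripper_width: 0.249
```

>>> play_rows([
  [[0, 0, 0, 0, 0, 0], [0, 0, 0, 0, 0, 0]],
])

```text
time_s: 16.05
tcp_pos: [0.398, 0.3639, 0.0213]
ee_rot: [[-0.001, -1.0, -0.003], [0.0, -0.003, 1.0], [-1.0, 0.001, 0.0]]
wrist_force: [-0.8, -0.9, -0.3]
gripper_width: 0.25
```

>>> play_rows([
  [[0, 0, 0, 0, 0, 0], [0, 0, 0, 0, 0, 0], [0, 0, 0, 0, 0, 0]],
], hand=0.38)

```text
time_s: 16.42
tcp_pos: [0.3977, 0.3641, 0.0208]
ee_rot: [[-0.001, -1.0, -0.004], [-0.0, -0.004, 1.0], [-1.0, 0.001, -0.0]]
wrist_force: [0.7, 0.5, 0.8]
gripper_width: 0.372
```

>>> play_rows([
  [[-6, 0, 0, 0, 0, 0], [-12, 0, 0, 0, 0, 0], [-14, 0, -4, 0, 0, 0], [-14, -1, -10, 0, 0, 0], [-14, -3, -16, 0, 0, 0]],
])

```text
time_s: 17.05
tcp_pos: [0.4279, 0.2037, 0.1613]
ee_rot: [[-0.0, -1.0, -0.006], [0.0, -0.006, 1.0], [-1.0, 0.0, 0.0]]
wrist_force: [1.5, 0.3, 0.2]
gripper_width: 0.381
```

```bash
python3 -c "
from h import *
nearest([.6255,-.0265],.15,'top')"
```

```text
t 17.05 tcp [0.4279 0.2037 0.1613] yaw -179.7 tilt 0.03 F [1.5 0.3 0.2] w 0.381 j [ 45.  11. -25.  -0. -54. -45.]
[ 0.4476 -0.09  ] 35.7 21.9 long -42.5 z 0.025 px [320. 238.]
[ 0.5303 -0.1087] 36.1 22.0 long -14.6 z 0.0246 px [326. 207.]
[ 0.6259 -0.0261] 36.5 22.0 long 16.2 z 0.024 px [294. 173.]
-> [ 0.6259 -0.0261] [1.08, -19.8, -22.38, 7.38, -0.03, -0.01]
```

>>> play_rows([
  [[0, 0, -5, 1, 0, 0], [0, -2, -10, 2, 0, 0], [0.5, -5, -15, 3, 0, 0], [1, -9, -19, 4, 0, 0], [1, -13.5, -22, 5, 0, 0]],
], hand=0.55)

```text
time_s: 17.73
tcp_pos: [0.5645, -0.0164, 0.1504]
ee_rot: [[-0.002, -0.641, 0.768], [-0.001, 0.768, 0.641], [-1.0, 0.001, -0.002]]
wrist_force: [1.1, 0.6, 1.1]
gripper_width: 0.55
```

```bash
python3 -c "
from h import *
st();print(down([.6255,-.0265,.15],106.3))"
```

```text
t 17.73 tcp [ 0.5645 -0.0164  0.1504] yaw 129.8 tilt 0.12 F [1.1 0.6 1.1] w 0.55 j [ 15.  20. -14.   0. -56. -65.]
[0.03, -4.68, 4.03, 2.35, -0.01, -0.0]
```

>>> play_rows([
  [[0, -2.3, 2, 1, 0, 0], [0, -4.6, 4, 2, 0, 0], [0, -4.6, 4, 2.35, 0, 0], [0, -4.6, 4, 2.35, 0, 0]],
])

```text
time_s: 18.23
tcp_pos: [0.6242, -0.0239, 0.15]
ee_rot: [[-0.002, -0.288, 0.958], [-0.001, 0.958, 0.288], [-1.0, 0.0, -0.002]]
wrist_force: [0.1, -1.6, -0.7]
gripper_width: 0.553
```

```bash
python3 -c "
from h import *
nearest([.6255,-.0265])"
```

```text
t 18.23 tcp [ 0.6242 -0.0239  0.15  ] yaw 106.7 tilt 0.14 F [ 0.1 -1.6 -0.7] w 0.553 j [ 13.  25.  -5.   0. -60. -86.]
[ 0.6244 -0.0273] 36.1 21.6 long 16.9 z 0.025 px [277. 205.]
[ 0.5295 -0.1101] 35.8 22.8 long -15.9 z 0.0241 px [215.  74.]
-> [ 0.6244 -0.0273] [14.32, -0.34, -0.03, -0.02, -0.01, 0.0]
```

>>> play_rows([
  [[5, -0.2, 0, 0, 0, 0], [10, -0.3, 0, 0, 0, 0], [13.2, -0.3, 0, 0, 0, 0], [14.2, -0.3, 0, 0, 0, 0], [14.2, -0.3, 0, 0, 0, 0]],
])

```text
time_s: 18.9
tcp_pos: [0.6252, -0.0266, 0.0089]
ee_rot: [[-0.001, -0.289, 0.957], [-0.001, 0.957, 0.289], [-1.0, -0.001, -0.001]]
wrist_force: [0.8, -0.2, 0.6]
gripper_width: 0.55
```

>>> play_rows([
  [[0, 0, 0, 0, 0, 0], [0, 0, 0, 0, 0, 0], [0, 0, 0, 0, 0, 0], [0, 0, 0, 0, 0, 0]],
], hand=0.1)

```text
time_s: 19.4
tcp_pos: [0.6253, -0.0267, 0.0093]
ee_rot: [[-0.0, -0.288, 0.958], [-0.001, 0.958, 0.288], [-1.0, -0.0, -0.0]]
wrist_force: [-1.2, 0.4, 3.7]
gripper_width: 0.249
```

>>> play_rows([
  [[-6, 0, 0, -0.5, 0, 0], [-12, 0, -4, -1.5, 0, 0], [-15, 1, -9, -2.5, 0, 0], [-15.5, 2, -14, -3.5, 0, 0], [-15.5, 3, -19, -4.5, 0, 0]],
])

```text
time_s: 20.02
tcp_pos: [0.4331, -0.0528, 0.1647]
ee_rot: [[0.001, -0.883, 0.469], [0.0, 0.469, 0.883], [-1.0, -0.001, 0.0]]
wrist_force: [0.7, 0.2, -0.2]
gripper_width: 0.252
```

```bash
python3 -c "
from h import *
st();print(go([.446,.368,.16],tool(180)));sinks('top','t4')"
```

```text
t 20.02 tcp [ 0.4331 -0.0528  0.1647] yaw 152.0 tilt 0.05 F [ 0.7  0.2 -0.2] w 0.252 j [ 15.   7. -30.   0. -54. -43.]
[0.47, 18.59, 37.78, -2.8, 0.0, 0.01]
[0.3984 0.3603] 36.1 20.8 long 89.0 z 0.026 px [149. 260.]
[0.4466 0.2623] 34.2 20.7 long 89.7 z 0.0247 px [186. 241.]
```

>>> play_rows([
  [[0, 2.6, 5.4, -0.6, 0, 0], [0, 5.2, 10.8, -1.2, 0, 0], [0, 7.8, 16.2, -1.8, 0, 0], [0.3, 10.4, 21.6, -2.4, 0, 0], [0.4, 13, 27, -2.8, 0, 0]],
])

```text
time_s: 20.7
tcp_pos: [0.4477, 0.2487, 0.1596]
ee_rot: [[-0.001, -1.0, 0.003], [-0.001, 0.003, 1.0], [-1.0, 0.001, -0.001]]
wrist_force: [0.8, -0.5, 0.3]
gripper_width: 0.251
```

```bash
python3 -c "
from h import *
st();print(go([.446,.37,.16],tool(180)))"
```

```text
t 20.7 tcp [0.4477 0.2487 0.1596] yaw 179.8 tilt 0.08 F [ 0.8 -0.5  0.3] w 0.251 j [ 47.  14. -20.  -0. -55. -47.]
[-0.05, 0.2, 12.13, -0.02, -0.0, -0.01]
```

>>> play_rows([
  [[0, 0.2, 5, 0, 0, 0], [0, 0.2, 10, 0, 0, 0], [0, 0.2, 11.8, 0, 0, 0], [0, 0.2, 11.8, 0, 0, 0]],
])

```text
time_s: 21.2
tcp_pos: [0.4463, 0.3652, 0.1589]
ee_rot: [[-0.002, -1.0, 0.004], [-0.002, 0.004, 1.0], [-1.0, 0.002, -0.002]]
wrist_force: [-0.7, -0.9, -0.1]
gripper_width: 0.253
```

```bash
python3 -c "
from h import *
st();print(go([.446,.369,.022],tool(180)))"
```

```text
t 21.2 tcp [0.4463 0.3652 0.1589] yaw 179.8 tilt 0.15 F [-0.7 -0.9 -0.1] w 0.253 j [ 55.  20. -12.  -0. -58. -56.]
[13.69, -0.0, 0.4, -0.02, -0.01, -0.01]
```

>>> play_rows([
  [[4, 0, 0.3, 0, 0, 0], [8, 0, 0.3, 0, 0, 0], [12, 0, 0.3, 0, 0, 0], [13.6, 0, 0.3, 0, 0, 0], [13.6, 0, 0.3, 0, 0, 0]],
])

```text
time_s: 21.82
tcp_pos: [0.4464, 0.3665, 0.0232]
ee_rot: [[-0.002, -1.0, 0.006], [-0.002, 0.006, 1.0], [-1.0, 0.002, -0.002]]
wrist_force: [-0.1, -0.4, 0.4]
gripper_width: 0.252
```

>>> play_rows([
  [[0, 0, 0, 0, 0, 0], [0, 0, 0, 0, 0, 0], [0, 0, 0, 0, 0, 0]],
], hand=0.38)

```text
time_s: 22.2
tcp_pos: [0.4467, 0.3682, 0.0246]
ee_rot: [[-0.0, -1.0, 0.005], [0.001, 0.005, 1.0], [-1.0, 0.0, 0.001]]
wrist_force: [0.1, 0.2, -0.3]
gripper_width: 0.372
```

>>> play_rows([
  [[-6, 0, 0, 0, 0, 0], [-12, 0, 0, 0, 0, 0], [-14, 0, -4, 0, 0, 0], [-14, 0, -10, 0, 0, 0], [-14, 0, -16, 0, 0, 0]],
])

```text
time_s: 22.82
tcp_pos: [0.4456, 0.2065, 0.1646]
ee_rot: [[0.0, -1.0, 0.004], [0.001, 0.004, 1.0], [-1.0, -0.0, 0.001]]
wrist_force: [0.9, 0.4, 0.2]
gripper_width: 0.382
```

>>> play_rows([
  [[0, 0, -6, 0.5, 0, 0], [0, -1, -12, 1, 0, 0], [0, -2, -18, 2, 0, 0], [0, -3, -22, 3, 0, 0], [0, -3, -26, 4, 0, 0]],
])

```text
time_s: 23.45
tcp_pos: [0.475, -0.054, 0.1644]
ee_rot: [[0.0, -0.759, 0.651], [-0.0, 0.651, 0.759], [-1.0, -0.001, -0.0]]
wrist_force: [0.0, -0.5, 0.1]
gripper_width: 0.384
```

```bash
python3 -c "
from h import *
st();sinks('top','t5')
p=cv2.imread('pics/t5.png');cv2.imwrite('pics/t5c.png',cv2.resize(p[150:300,110:450],None,fx=2.3,fy=2.3))
print(down([.4475,-.09,.15],46.6))
print(down([.53,-.109,.15],75))"
```

```text
t 23.45 tcp [ 0.475  -0.054   0.1644] yaw 139.4 tilt 0.03 F [ 0.  -0.5  0.1] w 0.384 j [ 13.  11. -25.   0. -55. -54.]
[0.3984 0.36  ] 34.5 20.9 long 89.4 z 0.0255 px [149. 260.]
[0.4483 0.3672] 35.8 21.1 long 89.7 z 0.0255 px [147. 241.]
[1.42, -0.19, -4.25, -8.76, -0.01, -0.01]
[1.4, -7.66, -0.26, 6.4, -0.01, 0.0]
```

View pics/t5c.png

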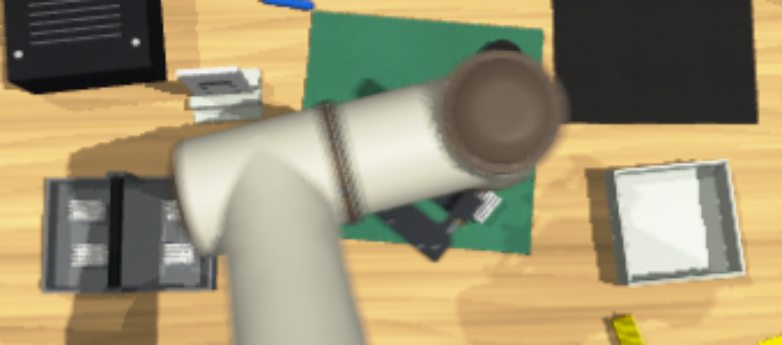

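All four are in the tote, two in each bay. Next is the first of the two leftovers, at (0.53, -0.109).

>>> play_rows([
  [[0, -2, 0, 1, 0, 0], [0.5, -4, 0, 2, 0, 0], [1.4, -6, -0.1, 3, 0, 0], [1.4, -7.6, -0.3, 4, 0, 0], [1.4, -7.6, -0.3, 5, 0, 0]],
], hand=0.55)

```text
time_s: 24.12
tcp_pos: [0.5312, -0.1044, 0.1498]
ee_rot: [[-0.001, 0.011, 1.0], [-0.001, 1.0, -0.011], [-1.0, -0.001, -0.001]]
wrist_force: [-0.2, -0.0, 0.1]
gripper_width: 0.548
```

>>> play_rows([
  [[0, 0, 0, 1, 0, 0], [0, 0, 0, 1.4, 0, 0], [0, 0, 0, 1.4, 0, 0]],
])

```text
time_s: 24.5
tcp_pos: [0.5306, -0.1037, 0.1501]
ee_rot: [[-0.001, 0.246, 0.969], [-0.001, 0.969, -0.246], [-1.0, -0.001, -0.001]]
wrist_force: [0.2, 0.3, 0.2]
gripper_width: 0.551
```

```bash
python3 -c "
from h import *
nearest([.53,-.109])"
```

```text
t 24.5 tcp [ 0.5306 -0.1037  0.1501] yaw 75.8 tilt 0.05 F [0.2 0.3 0.2] w 0.551 j [   6.   18.  -17.    0.  -55. -110.]
[ 0.6309 -0.1222] 45.4 18.1 long 77.1 z 0.0188 px [287. 302.]
[ 0.5298 -0.1096] 36.4 21.7 long -14.4 z 0.025 px [274. 206.]
[ 0.4462 -0.0906] 36.1 22.1 long -42.9 z 0.0247 px [272. 110.]
-> [ 0.5298 -0.1096] [14.3, -0.58, 0.08, 0.02, -0.0, 0.0]
```

>>> play_rows([
  [[5, -0.4, 0.1, 0, 0, 0], [10, -0.6, 0.1, 0, 0, 0], [13.2, -0.6, 0.1, 0, 0, 0], [14.2, -0.6, 0.1, 0, 0, 0], [14.2, -0.6, 0.1, 0, 0, 0]],
])

```text
time_s: 25.18
tcp_pos: [0.5302, -0.11, 0.0079]
ee_rot: [[-0.001, 0.246, 0.969], [-0.001, 0.969, -0.246], [-1.0, -0.001, -0.001]]
wrist_force: [0.7, -0.3, 0.6]
gripper_width: 0.552
```

>>> play_rows([
  [[0, 0, 0, 0, 0, 0], [0, 0, 0, 0, 0, 0], [0, 0, 0, 0, 0, 0], [0, 0, 0, 0, 0, 0]],
], hand=0.1)

```text
time_s: 25.68
tcp_pos: [0.5302, -0.1099, 0.0084]
ee_rot: [[-0.0, 0.247, 0.969], [-0.001, 0.969, -0.247], [-1.0, -0.001, -0.0]]
wrist_force: [-0.3, -0.1, 2.4]
gripper_width: 0.247
```

>>> play_rows([
  [[-6, 0, 0, 0, 0, 0], [-11, -1, -0.5, 0, 0, 0], [-12, -5, -2, 0, 0, 0], [-12, -11, -3, 0, 0, 0], [-12, -15, -4, 0, 0, 0]],
])

```text
time_s: 26.3
tcp_pos: [0.4531, -0.2469, 0.1282]
ee_rot: [[-0.001, 0.247, 0.969], [-0.001, 0.969, -0.247], [-1.0, -0.001, -0.001]]
wrist_force: [0.9, -1.3, -0.8]
gripper_width: 0.253
```

```bash
python3 -c "
from h import *
st();print(go([.424,-.28,.13],tool(85)))"
```

```text
t 26.3 tcp [ 0.4531 -0.2469  0.1282] yaw 75.7 tilt 0.06 F [ 0.9 -1.3 -0.8] w 0.253 j [-11.  17. -22.   0. -51. -94.]
[-0.17, -3.93, -2.0, -0.93, -0.0, 0.0]
```

>>> play_rows([
  [[0, -4, -4, -0.9, 0, 0], [0, -6.2, -4.4, -0.9, 0, 0], [0, -6.2, -4.4, -0.9, 0, 0]],
])

```text
time_s: 26.68
tcp_pos: [0.3954, -0.2955, 0.128]
ee_rot: [[-0.001, 0.095, 0.995], [-0.001, 0.995, -0.095], [-1.0, -0.001, -0.001]]
wrist_force: [0.4, -1.2, -0.9]
gripper_width: 0.25
```

```bash
python3 -c "
from h import *
st();print(go([.397,-.304,.022],tool(85)))"
```

```text
t 26.68 tcp [ 0.3954 -0.2955  0.128 ] yaw 84.6 tilt 0.08 F [ 0.4 -1.2 -0.9] w 0.25 j [-18.  15. -25.   0. -50. -78.]
[10.6, -0.82, 0.25, -0.04, -0.01, 0.0]
```

>>> play_rows([
  [[0, -0.8, 0.2, 0, 0, 0], [5, -0.8, 0.2, 0, 0, 0], [9, -0.8, 0.2, 0, 0, 0], [10.6, -0.8, 0.2, 0, 0, 0], [10.6, -0.8, 0.2, 0, 0, 0]],
])

```text
time_s: 27.3
tcp_pos: [0.3974, -0.3022, 0.0206]
ee_rot: [[-0.004, 0.091, 0.996], [0.0, 0.996, -0.091], [-1.0, 0.0, -0.004]]
wrist_force: [-0.4, 0.4, -0.7]
gripper_width: 0.251
```

>>> play_rows([
  [[0, 0, 0, 0, 0, 0], [0, 0, 0, 0, 0, 0], [0, 0, 0, 0, 0, 0]],
], hand=0.38)

```text
time_s: 27.68
tcp_pos: [0.398, -0.303, 0.0228]
ee_rot: [[0.0, 0.092, 0.996], [-0.001, 0.996, -0.092], [-1.0, -0.001, 0.001]]
wrist_force: [0.6, -0.3, 0.6]
gripper_width: 0.367
```

>>> play_rows([
  [[-6, 0, 0, 0, 0, 0], [-11, 0, 0, 0, 0, 0], [-12, 0, 0, 0, 0, 0]],
])

```text
time_s: 28.05
tcp_pos: [0.3997, -0.3037, 0.1462]
ee_rot: [[0.007, 0.092, 0.996], [-0.004, 0.996, -0.092], [-1.0, -0.003, 0.007]]
wrist_force: [-0.0, 0.0, -0.8]
gripper_width: 0.381
```

```bash
python3 -c "
from h import *
nearest([.4475,-.09],.15,'top')"
```

```text
t 28.05 tcp [ 0.3997 -0.3037  0.1462] yaw 84.7 tilt 0.46 F [-0.   0.  -0.8] w 0.381 j [-19.  14. -23.   0. -52. -77.]
[0.3984 0.3603] 35.3 20.8 long 89.0 z 0.0262 px [149. 260.]
[0.4464 0.2622] 35.6 21.1 long 89.0 z 0.0244 px [187. 241.]
[0.4484 0.3676] 36.8 20.8 long 89.5 z 0.0239 px [146. 241.]
[ 0.4476 -0.0897] 35.7 21.8 long -43.5 z 0.0248 px [320. 238.]
-> [ 0.4476 -0.0897] [-0.49, 21.72, 2.88, 3.82, 0.04, 0.0]
```

>>> play_rows([
  [[0, 5, 0.7, 1, 0, 0], [0, 10, 1.4, 2, 0.02, 0], [0, 15, 2.1, 3, 0.04, 0], [0, 20, 2.8, 3.8, 0.04, 0], [0, 21.7, 2.9, 3.8, 0.04, 0]],
], hand=0.55)

```text
time_s: 28.72
tcp_pos: [0.446, -0.0871, 0.1406]
ee_rot: [[-0.01, 0.684, 0.729], [0.002, 0.729, -0.684], [-1.0, -0.005, -0.009]]
wrist_force: [0.9, -0.4, -0.4]
gripper_width: 0.549
```

>>> play_rows([
  [[0, 0, 0, 0, 0, 0], [0, 0, 0, 0, 0, 0]],
])

```text
time_s: 28.98
tcp_pos: [0.4457, -0.0898, 0.141]
ee_rot: [[-0.009, 0.686, 0.728], [0.002, 0.728, -0.686], [-1.0, -0.005, -0.008]]
wrist_force: [-1.0, -0.5, -0.7]
gripper_width: 0.55
```

```bash
python3 -c "
from h import *
nearest([.4475,-.09])"
```

```text
t 28.98 tcp [ 0.4457 -0.0898  0.141 ] yaw 46.7 tilt 0.55 F [-1.  -0.5 -0.7] w 0.55 j [   9.   11.  -29.   -0.  -51. -142.]
[ 0.4463 -0.0909] 36.4 21.9 long -43.0 z 0.0248 px [281. 209.]
-> [ 0.4463 -0.0909] [13.42, 0.03, 0.2, -0.03, -0.05, 0.03]
```

>>> play_rows([
  [[5, 0, 0.1, 0, -0.05, 0.03], [10, 0, 0.2, 0, -0.05, 0.03], [12.5, 0, 0.2, 0, -0.05, 0.03], [13.3, 0, 0.2, 0, -0.05, 0.03], [13.3, 0, 0.2, 0, -0.05, 0.03]],
])

```text
time_s: 29.65
tcp_pos: [0.447, -0.091, 0.0088]
ee_rot: [[0.002, 0.686, 0.727], [-0.0, 0.727, -0.686], [-1.0, 0.001, 0.002]]
wrist_force: [-0.0, 0.5, -0.9]
gripper_width: 0.549
```

>>> play_rows([
  [[0, 0, 0, 0, 0, 0], [0, 0, 0, 0, 0, 0], [0, 0, 0, 0, 0, 0], [0, 0, 0, 0, 0, 0]],
], hand=0.1)

```text
time_s: 30.15
tcp_pos: [0.4473, -0.0903, 0.0093]
ee_rot: [[0.003, 0.685, 0.728], [0.0, 0.728, -0.685], [-1.0, 0.002, 0.002]]
wrist_force: [-0.3, 0.3, 3.6]
gripper_width: 0.248
```

```bash
python3 -c "
from h import *
st();print(go([.452,-.304,.13],tool(85)))"
```

```text
t 30.15 tcp [ 0.4473 -0.0903  0.0093] yaw 46.7 tilt 0.2 F [-0.3  0.3  3.6] w 0.248 j [   9.   23.  -38.    0.  -30. -142.]
[-12.07, -15.2, 15.02, -3.83, 0.02, -0.01]
```

>>> play_rows([
  [[-6, 0, 0, 0, 0, 0], [-11, -2.5, 2.5, -1, 0, 0], [-12, -6.7, 6.7, -2, 0, 0], [-12, -11, 11, -3, 0, 0], [-12, -15.2, 15, -3.8, 0, 0]],
])

```text
time_s: 30.78
tcp_pos: [0.4519, -0.2918, 0.1292]
ee_rot: [[0.003, 0.097, 0.995], [-0.0, 0.995, -0.097], [-1.0, 0.0, 0.003]]
wrist_force: [1.3, 0.3, 0.3]
gripper_width: 0.248
```

>>> play_rows([
  [[0, 0, 0, 0, 0, 0], [0, 0, 0, 0, 0, 0]],
])

```text
time_s: 31.02
tcp_pos: [0.4512, -0.2902, 0.1283]
ee_rot: [[0.001, 0.105, 0.994], [0.001, 0.994, -0.105], [-1.0, 0.001, 0.001]]
wrist_force: [-0.3, 0.2, -1.1]
gripper_width: 0.248
```

```bash
python3 -c "
from h import *
st();print(go([.452,-.304,.022],tool(85)))"
```

```text
t 31.02 tcp [ 0.4512 -0.2902  0.1283] yaw 84.0 tilt 0.08 F [-0.3  0.2 -1.1] w 0.248 j [-15.  19. -20.  -0. -52. -81.]
[10.63, -1.37, 0.21, -0.1, 0.01, -0.01]
```

>>> play_rows([
  [[0, -1.4, 0.2, -0.1, 0, 0], [5, -1.4, 0.2, -0.1, 0, 0], [9, -1.4, 0.2, -0.1, 0, 0], [10.6, -1.4, 0.2, -0.1, 0, 0], [10.6, -1.4, 0.2, -0.1, 0, 0]],
])

```text
time_s: 31.65
tcp_pos: [0.4527, -0.3037, 0.0224]
ee_rot: [[0.001, 0.084, 0.996], [0.0, 0.996, -0.084], [-1.0, 0.0, 0.001]]
wrist_force: [1.1, -0.7, 0.4]
gripper_width: 0.251
```

>>> play_rows([
  [[0, 0, 0, 0, 0, 0], [0, 0, 0, 0, 0, 0], [0, 0, 0, 0, 0, 0]],
], hand=0.38)

```text
time_s: 32.02
tcp_pos: [0.4532, -0.3048, 0.0238]
ee_rot: [[0.004, 0.086, 0.996], [-0.001, 0.996, -0.086], [-1.0, -0.0, 0.004]]
wrist_force: [0.2, 0.4, -0.3]
gripper_width: 0.372
```

>>> play_rows([
  [[-6, 0, 0, 0, 0, 0], [-11, 0, 0, 0, 0, 0], [-14, 3, 0, 0, 0, 0], [-14, 9, 0, 0, 0, 0], [-14, 15, 0, 0, 0, 0]],
])

```text
time_s: 32.65
tcp_pos: [0.4654, -0.154, 0.1639]
ee_rot: [[0.005, 0.088, 0.996], [0.0, 0.996, -0.088], [-1.0, 0.001, 0.005]]
wrist_force: [1.3, -0.2, -0.1]
gripper_width: 0.384
```

```bash
python3 -c "
from h import *
st()
p,d,C=snap('top');P=cloud(d,C)
for nm,(x0,y0,x1,y1),lo,hi in [('toterim',(118,218,214,285),.028,.045),('bar',(118,218,214,285),.088,.11)]:
    q=P[y0:y1,x0:x1].reshape(-1,3); z=q[:,2]; q=q[(z>lo)&(z<hi)]
    print(nm,len(q),rect(q),q[:,:2].mean(0))
cv2.imwrite('pics/t6c.png',cv2.resize(p[150:300,110:450],None,fx=2.3,fy=2.3))"
```

```text
t 32.65 tcp [ 0.4654 -0.154   0.1639] yaw 85.0 tilt 0.29 F [ 1.3 -0.2 -0.1] w 0.384 j [  1.  12. -23.  -0. -55. -96.]
toterim 465 (array([0.42081244, 0.31424161]), 190.31817626953125, 130.2269744873047, 89.87830352783203) [0.42343693 0.31975766]
bar 304 (array([0.42141638, 0.31435205]), 127.6653060913086, 21.772441864013672, -0.7132034301757812) [0.42187275 0.31308352]
```

View pics/t6c.png

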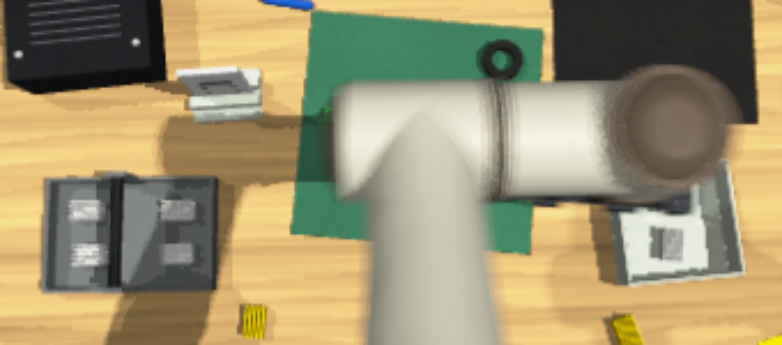

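All six heatsinks are placed: four in the tote at crop pixels (86,210), (86,254), (178,210) and (178,254), and two in the bin. The tote hasn't moved. Next I'll take the tote by its handle.

```bash
python3 -c "
from h import *
st();print(go([.421,.3148,.165],tool(90)))
p,d,C=snap('top')
"
```

```text
t 32.7 tcp [ 0.4656 -0.1488  0.1638] yaw 85.3 tilt 0.31 F [-1.2  3.  -1.3] w 0.378 j [  1.  12. -23.  -0. -55. -96.]
[-0.06, 45.84, -8.25, -0.47, 0.03, -0.01]
```

>>> play_rows([
  [[0, 6, -1, -0.2, 0.03, 0], [0, 12, -2, -0.4, 0.03, 0], [0, 18, -3.2, -0.5, 0.03, 0], [0, 24, -4.2, -0.5, 0.03, 0], [0, 30, -5.4, -0.5, 0.03, 0]],
], hand=0.6)

```text
time_s: 33.38
tcp_pos: [0.4372, 0.15, 0.1635]
ee_rot: [[-0.001, -0.001, 1.0], [0.001, 1.0, 0.001], [-1.0, 0.001, -0.001]]
wrist_force: [0.6, 0.1, -0.5]
gripper_width: 0.597
```

```bash
python3 -c "
from h import *
st();print(go([.421,.3148,.165],tool(90)))
"
```

```text
t 33.38 tcp [0.4372 0.15   0.1635] yaw 90.0 tilt 0.1 F [ 0.6  0.1 -0.5] w 0.597 j [  39.    9.  -27.   -0.  -54. -129.]
[-0.14, 16.49, -1.6, 0.0, -0.01, -0.01]
```

>>> play_rows([
  [[0, 6, -0.5, 0, 0, 0], [0, 12, -1.2, 0, 0, 0], [0, 16.3, -1.6, 0, 0, 0], [0, 16.3, -1.6, 0, 0, 0], [0, 16.3, -1.6, 0, 0, 0]],
])

```text
time_s: 34.0
tcp_pos: [0.4209, 0.3105, 0.1628]
ee_rot: [[-0.003, -0.001, 1.0], [-0.0, 1.0, 0.001], [-1.0, -0.0, -0.003]]
wrist_force: [-0.6, -0.5, -0.1]
gripper_width: 0.598
```

```bash
python3 -c "
from h import *
st()
p,d,C=snap('wrist');P=cloud(d,C)
z=P[...,2]
q=P[(z>.085)&(z<.104)&(abs(P[...,0]-.42)<.08)&(abs(P[...,1]-.315)<.03)]
print('bar',len(q),rect(q),np.median(q,0))
q=P[(z>.029)&(z<.042)&(abs(P[...,0]-.42)<.08)&(abs(P[...,1]-.315)<.11)]
print('rim',len(q),rect(q))
cv2.imwrite('pics/w7.png',p)
print(go([.421,.3148,.070],tool(90)))
"
```

```text
t 34.0 tcp [0.4209 0.3105 0.1628] yaw 90.0 tilt 0.19 F [-0.6 -0.5 -0.1] w 0.598 j [  54.   15.  -19.   -0.  -56. -144.]
bar 2313 (array([0.41938431, 0.31440048]), 129.67431640625, 19.39253044128418, -0.19089508056640625) [0.40040771 0.31432017 0.09570011]
rim 2379 (array([0.41688727, 0.31434912]), 191.02685546875, 125.41022491455078, 89.90205383300781)
[9.28, 0.47, 0.03, -0.0, -0.02, 0.0]
```

View pics/w7.png

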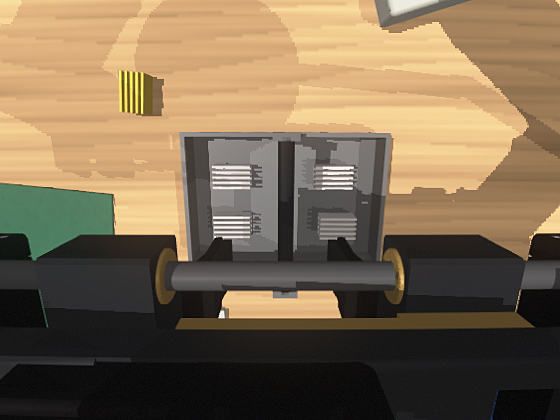

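The wrist view shows four sinks in the tote, near (231,178), (231,226), (334,177) and (338,226). The handle bar runs vertically at column 286. Both views put the tote centre at about (0.4205, 0.3144), with no turn. I'll go down and grip.

>>> play_rows([
  [[0, 0.4, 0, 0, 0, 0], [4, 0.4, 0, 0, 0, 0], [8, 0.4, 0, 0, 0, 0], [9.2, 0.4, 0, 0, 0, 0], [9.2, 0.4, 0, 0, 0, 0]],
])

```text
time_s: 34.67
tcp_pos: [0.4211, 0.3151, 0.0709]
ee_rot: [[-0.003, -0.001, 1.0], [-0.001, 1.0, 0.001], [-1.0, -0.001, -0.003]]
wrist_force: [-0.4, 1.2, 1.4]
gripper_width: 0.599
```

>>> play_rows([
  [[0, 0, 0, 0, 0, 0], [0, 0, 0, 0, 0, 0], [0, 0, 0, 0, 0, 0], [0, 0, 0, 0, 0, 0], [0, 0, 0, 0, 0, 0]],
], hand=0)

```text
time_s: 35.3
tcp_pos: [0.4207, 0.3154, 0.071]
ee_rot: [[-0.003, -0.001, 1.0], [0.0, 1.0, 0.001], [-1.0, 0.0, -0.003]]
wrist_force: [-0.8, -0.1, 2.3]
gripper_width: 0.133
```

>>> play_rows([
  [[-1.5, 0, 0, 0, 0, 0], [-3, 0, 0, 0, 0, 0], [-5, 0, 0, 0, 0, 0], [-7.5, 0, 0, 0, 0, 0], [-10, 0, 0, 0, 0, 0]],
])

```text
time_s: 35.92
tcp_pos: [0.4207, 0.3151, 0.1722]
ee_rot: [[-0.003, -0.001, 1.0], [0.0, 1.0, 0.001], [-1.0, 0.0, -0.003]]
wrist_force: [0.2, -0.4, -5.6]
gripper_width: 0.133
```

```bash
python3 -c "
from h import *
st()
p,d,C=snap('scene');cv2.imwrite('pics/s8.png',p)
print(go([.421,.05,.175],tool(90)))
"
```

```text
t 35.92 tcp [0.4207 0.3151 0.1722] yaw 90.1 tilt 0.18 F [ 0.2 -0.4 -5.6] w 0.133 j [  54.   15.  -18.   -0.  -58. -144.]
[-0.02, -26.65, -0.19, 0.01, 0.01, -0.03]
```

View pics/s8.png

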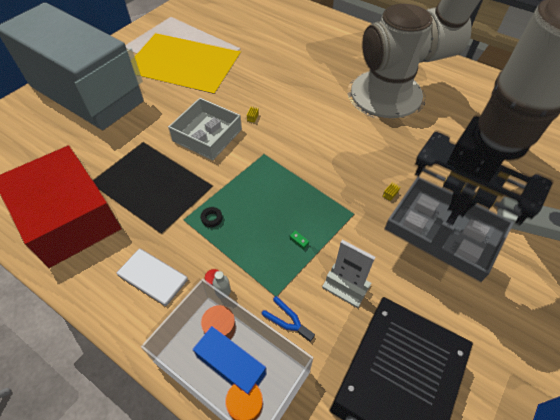

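The tote is off the bench with its four sinks (wrist reads -5.6 N). I'll carry it at moderate pace, going -y first to clear the panel.

>>> play_rows([
  [[0, -2, 0, 0, 0, 0], [0, -5.5, 0, 0, 0, 0], [0, -9.5, 0, 0, 0, 0], [0, -13.5, 0, 0, 0, 0], [0, -17.5, 0, 0, 0, 0]],
])

```text
time_s: 36.6
tcp_pos: [0.42, 0.1381, 0.1701]
ee_rot: [[-0.005, -0.001, 1.0], [-0.001, 1.0, 0.001], [-1.0, -0.001, -0.005]]
wrist_force: [0.3, -0.2, -4.6]
gripper_width: 0.137
```

>>> play_rows([
  [[0, -4, 0, 0, 0, 0], [0, -8, 0, 0, 0, 0], [0, -12, 1, 0, 0, 0], [0, -15.5, 3, 0, 0, 0], [0, -19, 5, 0, 0, 0]],
])

```text
time_s: 37.22
tcp_pos: [0.4706, -0.0513, 0.17]
ee_rot: [[-0.004, -0.0, 1.0], [0.0, 1.0, 0.001], [-1.0, 0.0, -0.004]]
wrist_force: [1.5, -0.2, -4.3]
gripper_width: 0.133
```

>>> play_rows([
  [[0, -3.5, 2, 0, 0, 0], [0, -7, 4.5, 0, 0, 0], [0, -10.5, 7, 0, 0, 0], [0, -13.5, 9.5, 0, 0, 0], [0, -16.5, 12, 0, 0, 0]],
])

```text
time_s: 37.85
tcp_pos: [0.5908, -0.2157, 0.1688]
ee_rot: [[-0.006, -0.0, 1.0], [0.001, 1.0, 0.0], [-1.0, 0.001, -0.006]]
wrist_force: [0.5, 0.3, -5.0]
gripper_width: 0.135
```

```bash
python3 -c "
from h import *
st()
print(go([.626,-.3016,.175],tool(89.1)))
"
```

```text
t 37.85 tcp [ 0.5908 -0.2157  0.1688] yaw 90.0 tilt 0.33 F [ 0.5  0.3 -5. ] w 0.135 j [ -5.  25.  -3.  -0. -62. -85.]
[-0.65, -8.59, 3.51, 0.09, -0.03, -0.01]
```

>>> play_rows([
  [[0, -3, 1.2, 0.1, 0, 0], [0, -6, 2.4, 0.1, 0, 0], [0, -8.6, 3.5, 0.1, 0, 0], [0, -8.6, 3.5, 0.1, -0.03, 0], [0, -8.6, 3.5, 0.1, -0.03, 0]],
])

```text
time_s: 38.48
tcp_pos: [0.6253, -0.3002, 0.1687]
ee_rot: [[-0.001, 0.017, 1.0], [0.002, 1.0, -0.017], [-1.0, 0.002, -0.001]]
wrist_force: [-0.5, 0.9, -4.7]
gripper_width: 0.135
```

>>> play_rows([
  [[1, 0, 0, 0, 0, 0], [2, 0, 0, 0, 0, 0], [3, 0, 0, 0, 0, 0], [4, 0, 0, 0, 0, 0], [4, 0, 0, 0, 0, 0]],
])

```text
time_s: 39.1
tcp_pos: [0.626, -0.3, 0.1285]
ee_rot: [[-0.0, 0.016, 1.0], [0.001, 1.0, -0.016], [-1.0, 0.001, -0.0]]
wrist_force: [-0.3, -0.6, -4.4]
gripper_width: 0.138
```

```bash
python3 -c "
from h import *
st()
print(go([.626,-.3016,.077],tool(89.1)))
p,d,C=snap('top');cv2.imwrite('pics/t9.png',p[100:300,250:520])
"
```

```text
t 39.1 tcp [ 0.626  -0.3     0.1285] yaw 89.1 tilt 0.07 F [-0.3 -0.6 -4.4] w 0.138 j [-12.  33.   4.  -0. -62. -79.]
[5.15, -0.17, 0.0, -0.0, -0.0, -0.01]
```

View pics/t9.png

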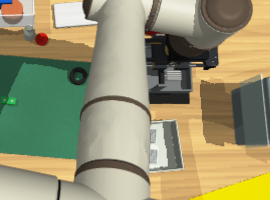

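>>> play_rows([
  [[1.5, -0.15, 0, 0, 0, 0], [3, -0.15, 0, 0, 0, 0], [4.2, -0.15, 0, 0, 0, 0], [5, -0.15, 0, 0, 0, 0], [5, -0.15, 0, 0, 0, 0]],
])

```text
time_s: 39.78
tcp_pos: [0.6265, -0.3017, 0.079]
ee_rot: [[0.001, 0.016, 1.0], [0.001, 1.0, -0.016], [-1.0, 0.001, 0.001]]
wrist_force: [0.6, 0.2, -4.5]
gripper_width: 0.136
```

```bash
python3 -c "
from h import *
st()
p,d,C=snap('scene');cv2.imwrite('pics/s9.png',p)
"
```

```text
t 39.77 tcp [ 0.6265 -0.3017  0.079 ] yaw 89.1 tilt 0.05 F [ 0.6  0.2 -4.5] w 0.136 j [-12.  35.   1.  -0. -56. -78.]
```

View pics/s9.png

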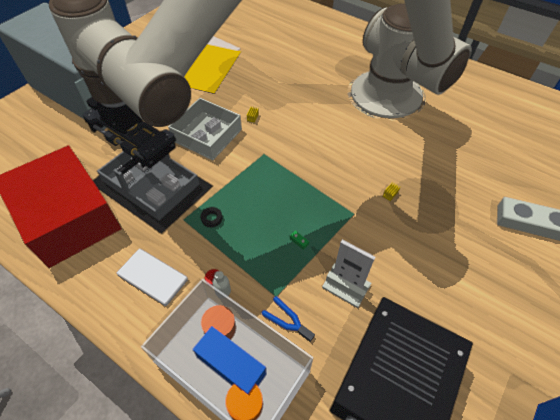

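The tote hangs just above the black mat and still weighs -4.5 N on the wrist. I'll ease it down until the force unloads.

>>> play_rows([
  [[0.2, 0, 0, 0, 0, 0], [0.4, 0, 0, 0, 0, 0], [0.5, 0, 0, 0, 0, 0], [0.5, 0, 0, 0, 0, 0]],
])

```text
time_s: 40.33
tcp_pos: [0.6269, -0.3018, 0.0751]
ee_rot: [[0.002, 0.016, 1.0], [0.0, 1.0, -0.016], [-1.0, 0.0, 0.002]]
wrist_force: [-0.7, 0.2, -4.6]
gripper_width: 0.135
```

>>> play_rows([
  [[0.1, 0, 0, 0, 0, 0], [0.2, 0, 0, 0, 0, 0], [0.2, 0, 0, 0, 0, 0]],
])

```text
time_s: 40.7
tcp_pos: [0.6275, -0.302, 0.0741]
ee_rot: [[0.004, 0.016, 1.0], [-0.0, 1.0, -0.016], [-1.0, -0.0, 0.004]]
wrist_force: [0.4, 1.5, 0.9]
gripper_width: 0.133
```

Unloaded, so the tote is standing on the mat. Opening just enough and lifting off.

>>> play_rows([
  [[0, 0, 0, 0, 0, 0], [0, 0, 0, 0, 0, 0], [0, 0, 0, 0, 0, 0], [0, 0, 0, 0, 0, 0]],
], hand=0.5)

```text
time_s: 41.2
tcp_pos: [0.627, -0.302, 0.0732]
ee_rot: [[0.003, 0.016, 1.0], [0.0, 1.0, -0.016], [-1.0, 0.0, 0.003]]
wrist_force: [-0.1, -0.4, -0.2]
gripper_width: 0.469
```

>>> play_rows([
  [[-3, 0, 0, 0, 0, 0], [-7, 0, 0, 0, 0, 0], [-12, 0, 0, 0, 0, 0], [-15, 2, 0, 0, 0, 0], [-15, 7, -2, 0, 0, 0]],
])

```text
time_s: 41.82
tcp_pos: [0.6098, -0.2327, 0.226]
ee_rot: [[0.009, 0.019, 1.0], [-0.002, 1.0, -0.019], [-1.0, -0.002, 0.009]]
wrist_force: [0.3, 0.8, -0.7]
gripper_width: 0.503
```

>>> play_rows([
  [[0, 6, -3, 0, 0, 0], [0, 12, -6, 0, 0, 0], [0, 18, -9, 0, 0, 0], [0, 23, -11, 0, 0, 0], [0, 27, -12, 0, 0, 0]],
])

```text
time_s: 42.45
tcp_pos: [0.4908, 0.0421, 0.2234]
ee_rot: [[0.003, 0.015, 1.0], [0.001, 1.0, -0.015], [-1.0, 0.001, 0.003]]
wrist_force: [0.7, 0.7, 0.6]
gripper_width: 0.498
```

```bash
python3 -c "
from h import *
st()
p,d,C=snap('top');P=cloud(d,C)
for nm,(x0,y0,x1,y1),lo,hi in [('toterim',(345,130,450,215),.031,.047),('bar',(345,130,450,215),.09,.112),('supply',(100,100,190,195),.078,.095),('panel',(180,165,235,215),.05,.16),('paneltop',(180,165,235,215),.143,.16),]:
    q=P[y0:y1,x0:x1].reshape(-1,3); z=q[:,2]; q=q[(z>lo)&(z<hi)]
    print(nm,len(q),rect(q),q[:,:2].mean(0))
hsv=cv2.cvtColor(p,cv2.COLOR_BGR2HSV)
cv2.imwrite('pics/t10.png',p)
"
```

```text
t 42.45 tcp [0.4908 0.0421 0.2234] yaw 89.1 tilt 0.2 F [0.7 0.7 0.6] w 0.498 j [  24.    9.  -18.    0.  -63. -115.]
toterim 687 (array([ 0.64947693, -0.32464273]), 237.0264892578125, 177.05862426757812, 89.18394470214844) [ 0.64569567 -0.31785584]
bar 402 (array([ 0.65907648, -0.32802966]), 198.2004852294922, 92.66885375976562, -38.29301452636719) [ 0.63696294 -0.31676025]
supply 4689 (array([0.69317133, 0.36926208]), 200.56887817382812, 162.08712768554688, 4.998663425445557) [0.69141019 0.3682124 ]
panel 198 (array([0.58286914, 0.20807307]), 63.72425842285156, 7.661047458648682, -85.72184896469116) [0.58118774 0.21183279]
paneltop 75 (array([0.58308112, 0.20772028]), 60.255313873291016, 6.840052604675293, -86.8458924293518) [0.58286227 0.20770204]
```

View pics/t10.png

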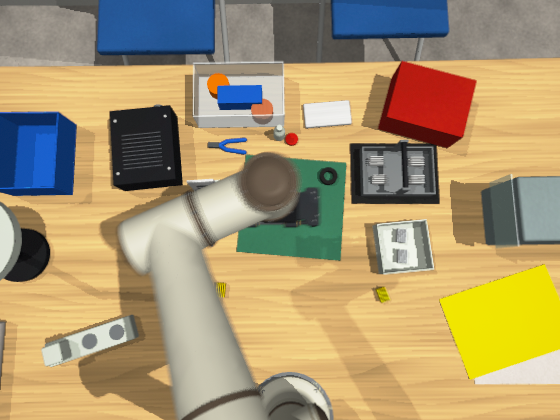

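The tote stands on the black mat with four sinks in it, seen near (398,170), and the bin holds two near (400,245). My tote rim numbers picked up the red box, so I'll re-measure with a tighter filter while moving to the panel.

```bash
python3 -c "
from h import *
st()
p,d,C=snap('top');P=cloud(d,C);z=P[...,2];X=P[...,0];Y=P[...,1]
w=(X>.54)&(X<.71)&(Y>-.41)&(Y<-.19)
q=P[w&(z>.031)&(z<.045)];print('rim',len(q),rect(q))
q=P[w&(z>.09)&(z<.105)&(X<.70)];print('bar',len(q),rect(q))
hsv=cv2.cvtColor(p,cv2.COLOR_BGR2HSV)
q=P[(X>.52)&(X<.73)&(Y>-.45)&(Y<-.15)&(z<.012)&(hsv[...,2]<60)]; print('mat',len(q),rect(q))
print(go([.583,.2077,.20],tool(183.5)))
"
```

```text
t 42.5 tcp [0.4905 0.0453 0.2235] yaw 89.3 tilt 0.26 F [-0.5  2.3 -1.2] w 0.499 j [  24.    9.  -18.   -0.  -63. -115.]
rim 561 (array([ 0.63638574, -0.30663217]), 201.3895263671875, 150.14398193359375, 88.95352935791016)
bar 334 (array([ 0.62598602, -0.30160043]), 128.63209533691406, 21.239368438720703, -0.8392410278320312)
mat 1440 (array([ 0.62559625, -0.30166388]), 238.9518585205078, 169.31866455078125, 89.41051483154297)
[2.41, 16.52, 8.99, -9.41, 0.02, 0.01]
```

The tote centre (0.6260, -0.3016) and the mat centre (0.6256, -0.3017) agree within 1 mm, both turned about -1°. On to the panel.

>>> play_rows([
  [[0, 0, 0, -1, 0, 0], [0, 0, 0, -2, 0, 0], [0, 4, 0, -3, 0, 0], [0, 8, 2, -4, 0, 0], [0, 12, 4, -5, 0, 0]],
], hand=0.45)

```text
time_s: 43.18
tcp_pos: [0.5348, 0.1602, 0.2234]
ee_rot: [[0.003, -0.759, 0.651], [0.0, 0.651, 0.759], [-1.0, -0.002, 0.002]]
wrist_force: [0.3, -0.1, 0.8]
gripper_width: 0.447
```

```bash
python3 -c "
from h import *
st()
print(go([.583,.2077,.21],tool(183.5)))
"
```

```text
t 43.17 tcp [0.5348 0.1602 0.2234] yaw 139.4 tilt 0.19 F [ 0.3 -0.1  0.8] w 0.447 j [ 33.  15.  -9.   0. -65. -74.]
[1.36, -0.56, 6.74, -4.41, 0.01, 0.02]
```

>>> play_rows([
  [[0, 0, 2, -1, 0, 0], [0.5, -0.3, 5, -2, 0, 0], [1, -0.6, 6.7, -3, 0, 0], [1.3, -0.6, 6.7, -4, 0, 0], [1.3, -0.6, 6.7, -4.4, 0, 0]],
])

```text
time_s: 43.8
tcp_pos: [0.5829, 0.2058, 0.2093]
ee_rot: [[0.001, -0.998, -0.056], [-0.001, -0.056, 0.998], [-1.0, -0.001, -0.001]]
wrist_force: [1.2, -0.5, 0.8]
gripper_width: 0.45
```

>>> play_rows([
  [[0, 0, 0, 0, 0, 0], [0, 0, 0, 0, 0, 0]],
])

```text
time_s: 44.05
tcp_pos: [0.5827, 0.206, 0.2102]
ee_rot: [[0.003, -0.999, -0.052], [0.0, -0.052, 0.999], [-1.0, -0.003, 0.0]]
wrist_force: [-0.2, 0.3, 0.7]
gripper_width: 0.452
```

```bash
python3 -c "
from h import *
st()
for n in ('wrist','top'):
    p,d,C=snap(n);P=cloud(d,C);z=P[...,2];X=P[...,0];Y=P[...,1]
    q=P[(z>.140)&(z<.155)&(abs(X-.583)<.03)&(abs(Y-.2077)<.045)]
    print(n,len(q))
    if len(q)>20: print(rect(q),np.median(q,0))
    q=P[(z>.078)&(z<.092)&(X>.57)&(Y>.27)&(Y<.47)]
    if len(q)>50: print('sup',len(q),rect(q))
    cv2.imwrite(f'pics/{n}11.png',p)
print(go([.583,.2077,.118],tool(183.5)))
"
```

```text
t 44.05 tcp [0.5827 0.206  0.2102] yaw -177.0 tilt 0.14 F [-0.2  0.3  0.7] w 0.452 j [ 34.  22.  -2.   0. -66. -32.]
wrist 649
(array([0.5820824 , 0.20524741]), 59.33084487915039, 5.891801834106445, -86.8898766040802) [0.58195141 0.20276138 0.14792851]
sup 641 (array([0.69726086, 0.31225662]), 202.80479431152344, 33.91864013671875, -0.7320404052734375)
top 18
sup 547 (array([0.67642316, 0.39727338]), 243.76559448242188, 92.6168441772461, 37.332950592041016)
[9.23, -0.02, 0.15, -0.05, 0.0, 0.01]
```

View pics/wrist11.png

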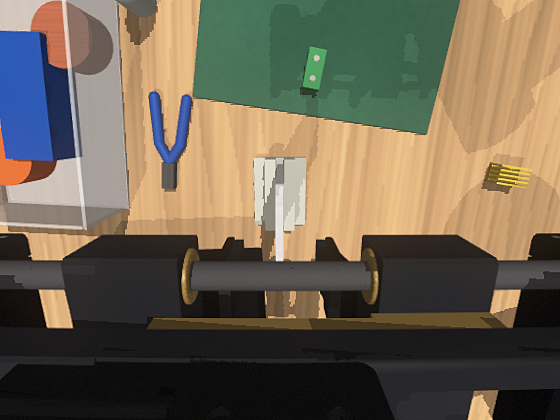

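The wrist view shows the panel's top edge near (280,210), midway between the open fingers, at z = 0.148. I'll go down and pinch it.

>>> play_rows([
  [[3, 0, 0.1, 0, 0, 0], [6, 0, 0.15, 0, 0, 0], [8, 0, 0.15, 0, 0, 0], [9.2, 0, 0.15, 0, 0, 0], [9.2, 0, 0.15, 0, 0, 0]],
])

```text
time_s: 44.78
tcp_pos: [0.5825, 0.2077, 0.1176]
ee_rot: [[0.001, -0.999, -0.053], [-0.001, -0.053, 0.999], [-1.0, -0.001, -0.001]]
wrist_force: [-0.3, -0.6, 0.2]
gripper_width: 0.453
```

>>> play_rows([
  [[0, 0, 0, 0, 0, 0], [0, 0, 0, 0, 0, 0], [0, 0, 0, 0, 0, 0], [0, 0, 0, 0, 0, 0], [0, 0, 0, 0, 0, 0]],
], hand=0)

```text
time_s: 45.4
tcp_pos: [0.5828, 0.2079, 0.1184]
ee_rot: [[0.003, -0.999, -0.054], [0.0, -0.054, 0.999], [-1.0, -0.003, 0.0]]
wrist_force: [-0.8, 0.6, 0.3]
gripper_width: 0.067
```

```bash
python3 -c "
from h import *
st()"
```

```text
t 45.4 tcp [0.5828 0.2079 0.1184] yaw -176.9 tilt 0.17 F [-0.8  0.6  0.3] w 0.067 j [ 35.  26.  -9.   0. -55. -32.]
```

Panel gripped (5.8 mm). Lifting it straight out of the slot.

>>> play_rows([
  [[-1.5, 0, 0, 0, 0, 0], [-3, 0, 0, 0, 0, 0], [-5, 0, 0, 0, 0, 0], [-7.5, 0, 0, 0, 0, 0], [-9, 0, 0, 0, 0, 0]],
])

```text
time_s: 46.02
tcp_pos: [0.5829, 0.2081, 0.2106]
ee_rot: [[0.005, -0.999, -0.054], [0.002, -0.054, 0.999], [-1.0, -0.005, 0.001]]
wrist_force: [-0.4, 0.6, -1.1]
gripper_width: 0.063
```

```bash
cat >> h.py <<'E'
def lean(th=12.,gap=0.,lift=0.,L=.110,a=5.1,F=(.5934,.3604),lat=0.):
    t=np.radians(th);n=np.array([np.cos(np.radians(a)),np.sin(np.radians(a)),0]);z=np.array([0,0,1.]);e=np.cross(z,n)
    u=np.cos(t)*z+np.sin(t)*n; w=np.cos(t)*n-np.sin(t)*z
    d=.003*np.cos(t)+.085*np.tan(t)+gap
    B=np.r_[F,0]-d*n+z*(.003*np.sin(t)+lift)+e*lat
    x=-u;y=-w; return B+L*u,np.c_[x,y,np.cross(x,y)],n
E
python3 -c "
from h import *
st()
p,d,C=snap('top');P=cloud(d,C);z=P[...,2];X=P[...,0];Y=P[...,1]
q=P[(z>.078)&(z<.092)&(X>.57)&(Y>.26)&(Y<.48)];print('sup',len(q),rect(q))
p,d,C=snap('scene');cv2.imwrite('pics/s12.png',p);P=cloud(d,C);z=P[...,2];X=P[...,0];Y=P[...,1]
q=P[(z>.078)&(z<.092)&(X>.57)&(Y>.26)&(Y<.48)];print('sup scene',len(q),rect(q))
pos,R,n=lean(gap=.05,lift=.08); print(pos,go(pos,R))
pos,R,n=lean(gap=.02,lift=.02); print(pos,go(pos,R))
"
```

```text
t 46.02 tcp [0.5829 0.2081 0.2106] yaw -176.9 tilt 0.3 F [-0.4  0.6 -1.1] w 0.063 j [ 35.  22.  -2.   0. -66. -32.]
sup 509 (array([0.67727069, 0.39876843]), 240.6059112548828, 86.00128173828125, 36.14204788208008)
sup scene 11454 (array([0.69373175, 0.37186246]), 200.24551391601562, 161.34490966796875, 5.4496259689331055)
[0.54545908 0.35612139 0.18821997] [2.27, 3.01, 14.95, -0.2, 0.03, 1.24]
[0.57534032 0.35878822 0.12821997] [8.29, 0.05, 15.04, -0.2, 0.03, 1.24]
```

View pics/s12.png

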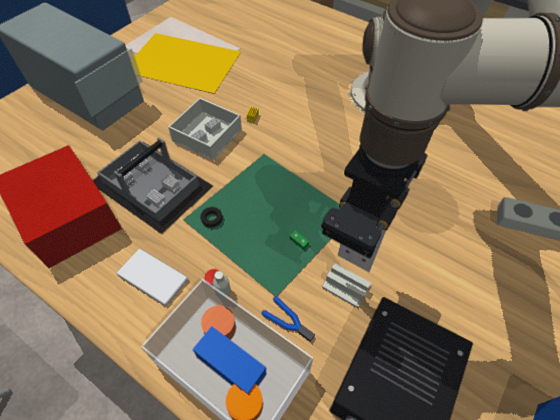

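The panel is out of the rack (hand at (350,235), empty rack at (347,285)). Two views of the supply agree to about 2 mm and 0.4°, so I'll use 5.2° and a near-edge middle of (0.5937, 0.3612). Moving in front of it.

>>> play_rows([
  [[0, 3, 2, 0, 0, 0], [0, 4, 6, 0, 0, 0.4], [0, 4, 10, -0.1, 0, 0.8], [1, 4, 13.5, -0.2, 0, 1.2], [2, 3.5, 15, -0.2, 0.03, 1.2]],
])

```text
time_s: 46.75
tcp_pos: [0.5396, 0.3572, 0.1857]
ee_rot: [[-0.206, -0.974, -0.089], [-0.021, -0.087, 0.996], [-0.978, 0.207, -0.003]]
wrist_force: [0.5, -0.7, -2.1]
gripper_width: 0.066
```

>>> play_rows([
  [[0, 0, 0, 0, 0, 0], [0, 0, 0, 0, 0, 0]],
])

```text
time_s: 47.0
tcp_pos: [0.5394, 0.3547, 0.1882]
ee_rot: [[-0.205, -0.975, -0.088], [-0.021, -0.086, 0.996], [-0.979, 0.206, -0.002]]
wrist_force: [0.1, -0.2, -0.5]
gripper_width: 0.066
```

```bash
python3 -c "
from h import *
st()
pos,R,n=lean(gap=.012,lift=.012,a=5.2,F=(.5937,.3612)); print(pos,go(pos,R))
"
```

```text
t 47.0 tcp [0.5394 0.3547 0.1882] yaw -175.0 tilt 11.86 F [ 0.1 -0.2 -0.5] w 0.066 j [ 44.  31.  12.  -7. -81. -37.]
[0.58361023 0.36028176 0.12021997] [5.74, -5.76, 0.18, -0.02, -0.01, 0.01]
```

>>> play_rows([
  [[1.5, -1.5, 0, 0, 0, 0], [3, -3, 0.1, 0, 0, 0], [4.5, -4.5, 0.2, 0, 0, 0], [5.7, -5.7, 0.2, 0, 0, 0], [5.7, -5.7, 0.2, 0, 0, 0]],
])

```text
time_s: 47.62
tcp_pos: [0.5832, 0.3608, 0.1178]
ee_rot: [[-0.208, -0.974, -0.088], [-0.022, -0.085, 0.996], [-0.978, 0.209, -0.004]]
wrist_force: [0.3, -0.2, -1.7]
gripper_width: 0.062
```

```bash
python3 -c "
from h import *
st()
p,d,C=snap('scene');cv2.imwrite('pics/s13.png',p);P=cloud(d,C);cv2.imwrite('pics/s13c.png',cv2.resize(p[180:380,270:470],None,fx=3,fy=3))
pos,R,n=lean(gap=.008,lift=.002,a=5.2,F=(.5937,.3612)); print(pos,go(pos,R))
"
```

```text
t 47.62 tcp [0.5832 0.3608 0.1178] yaw -175.0 tilt 12.07 F [ 0.3 -0.2 -1.7] w 0.062 j [ 42.  38.  14.  -7. -76. -35.]
[0.58759377 0.36064429 0.11021997] [0.8, -0.6, -0.09, -0.02, -0.01, 0.0]
```

View pics/s13c.png

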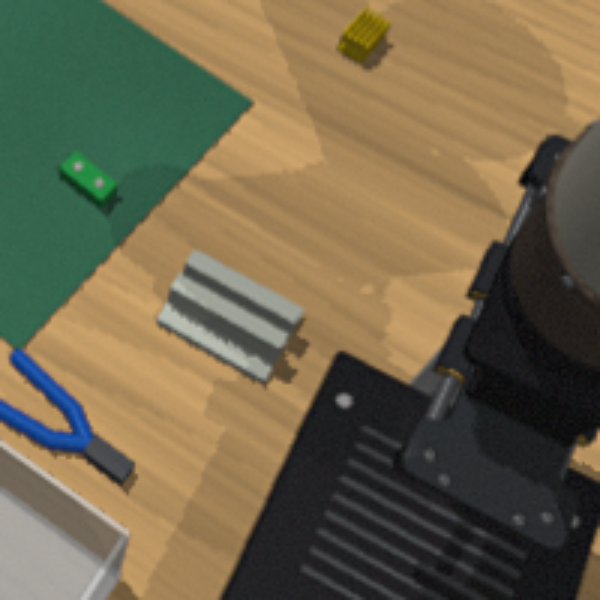

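>>> play_rows([
  [[0.3, -0.06, 0, 0, 0, 0], [0.6, -0.12, 0, 0, 0, 0], [0.8, -0.17, 0, 0, 0, 0], [0.8, -0.17, 0, 0, 0, 0]],
])

```text
time_s: 48.18
tcp_pos: [0.5831, 0.3616, 0.1124]
ee_rot: [[-0.205, -0.975, -0.089], [-0.02, -0.087, 0.996], [-0.979, 0.206, -0.002]]
wrist_force: [0.4, 0.1, -1.0]
gripper_width: 0.068
```

>>> play_rows([
  [[0.05, -0.01, 0, 0, 0, 0], [0.1, -0.02, 0, 0, 0, 0], [0.1, -0.02, 0, 0, 0, 0]],
])

```text
time_s: 48.55
tcp_pos: [0.5833, 0.3615, 0.1113]
ee_rot: [[-0.205, -0.975, -0.089], [-0.02, -0.086, 0.996], [-0.979, 0.206, -0.002]]
wrist_force: [0.1, -0.4, -1.0]
gripper_width: 0.064
```

>>> play_rows([
  [[0.1, -0.02, 0, 0, 0, 0], [0, -0.4, 0, 0, 0, 0], [-0.06, -0.8, 0, 0, 0, 0], [-0.06, -0.8, 0, 0, 0, 0], [-0.06, -0.8, 0, 0, 0, 0]],
])

```text
time_s: 49.18
tcp_pos: [0.5912, 0.3622, 0.1102]
ee_rot: [[-0.205, -0.975, -0.089], [-0.02, -0.086, 0.996], [-0.979, 0.206, -0.002]]
wrist_force: [0.9, 0.4, -1.7]
gripper_width: 0.069
```

>>> play_rows([
  [[-0.02, -0.1, 0, 0, 0, 0], [-0.04, -0.2, 0, 0, 0, 0], [-0.04, -0.2, 0, 0, 0, 0]],
])

```text
time_s: 49.55
tcp_pos: [0.5933, 0.3625, 0.1103]
ee_rot: [[-0.205, -0.975, -0.089], [-0.02, -0.086, 0.996], [-0.979, 0.206, -0.002]]
wrist_force: [-0.2, -0.6, -1.4]
gripper_width: 0.069
```

>>> play_rows([
  [[-0.02, -0.1, 0, 0, 0, 0], [-0.04, -0.2, 0, 0, 0, 0], [-0.04, -0.2, 0, 0, 0, 0]],
])

```text
time_s: 49.92
tcp_pos: [0.5953, 0.3626, 0.1102]
ee_rot: [[-0.205, -0.975, -0.089], [-0.02, -0.086, 0.996], [-0.979, 0.206, -0.002]]
wrist_force: [-0.2, 0.0, -2.1]
gripper_width: 0.062
```

>>> play_rows([
  [[-0.02, -0.1, 0, 0, 0, 0], [-0.02, -0.1, 0, 0, 0, 0]],
])

```text
time_s: 50.18
tcp_pos: [0.5963, 0.3627, 0.1102]
ee_rot: [[-0.205, -0.975, -0.089], [-0.02, -0.086, 0.996], [-0.979, 0.206, -0.002]]
wrist_force: [0.1, 0.2, -1.5]
gripper_width: 0.072
```

>>> play_rows([
  [[-0.02, -0.1, 0, 0, 0, 0], [-0.02, -0.1, 0, 0, 0, 0]],
])

```text
time_s: 50.42
tcp_pos: [0.5967, 0.3628, 0.1102]
ee_rot: [[-0.206, -0.974, -0.089], [-0.02, -0.087, 0.996], [-0.978, 0.207, -0.002]]
wrist_force: [-1.9, -0.3, -0.3]
gripper_width: 0.071
```

>>> play_rows([
  [[-0.02, -0.1, 0, 0, 0, 0], [-0.02, -0.1, 0, 0, 0, 0]],
])

```text
time_s: 50.68
tcp_pos: [0.5969, 0.3627, 0.1101]
ee_rot: [[-0.208, -0.974, -0.089], [-0.021, -0.087, 0.996], [-0.978, 0.209, -0.002]]
wrist_force: [-4.8, -0.9, 0.8]
gripper_width: 0.066
```

Contact with the supply's edge shows as Fx = -4.8 N. I'll back off 1 mm and go down to the bench.

>>> play_rows([
  [[0.02, 0.13, 0, 0, 0, 0], [0.1, 0.11, 0, 0, 0, 0], [0.2, 0.09, 0, 0, 0, 0], [0.2, 0.09, 0, 0, 0, 0]],
])

```text
time_s: 51.18
tcp_pos: [0.5966, 0.3626, 0.1088]
ee_rot: [[-0.206, -0.975, -0.089], [-0.02, -0.087, 0.996], [-0.978, 0.207, -0.002]]
wrist_force: [-5.2, -0.8, 2.0]
gripper_width: 0.068
```

>>> play_rows([
  [[0.08, -0.02, 0, 0, 0, 0], [0.08, -0.02, 0, 0, 0, 0]],
])

```text
time_s: 51.42
tcp_pos: [0.5966, 0.3626, 0.1085]
ee_rot: [[-0.206, -0.975, -0.089], [-0.02, -0.087, 0.996], [-0.978, 0.207, -0.002]]
wrist_force: [-5.8, -0.6, 4.0]
gripper_width: 0.065
```

>>> play_rows([
  [[0.01, 0.12, 0, 0, 0, 0], [0.01, 0.12, 0, 0, 0, 0], [0.01, 0.12, 0, 0, 0, 0]],
])

```text
time_s: 51.8
tcp_pos: [0.5964, 0.3627, 0.1085]
ee_rot: [[-0.203, -0.975, -0.089], [-0.019, -0.087, 0.996], [-0.979, 0.204, -0.001]]
wrist_force: [-3.7, -0.8, 4.8]
gripper_width: 0.069
```

```bash
python3 -c "
from h import *
st()"
```

```text
t 51.8 tcp [0.5964 0.3627 0.1085] yaw -174.9 tilt 11.78 F [-3.7 -0.8  4.8] w 0.069 j [ 41.  40.  16.  -7. -76. -34.]
```

The bench is carrying load (Fz = +4.8 N) and the edge is touching, so I'll release and retreat along the panel's plane.

>>> play_rows([
  [[0, 0, 0, 0, 0, 0], [0, 0, 0, 0, 0, 0], [0, 0, 0, 0, 0, 0], [0, 0, 0, 0, 0, 0]],
], hand=0.3)

```text
time_s: 52.3
tcp_pos: [0.596, 0.3627, 0.1075]
ee_rot: [[-0.204, -0.975, -0.089], [-0.02, -0.086, 0.996], [-0.979, 0.205, -0.002]]
wrist_force: [-0.6, 0.3, -0.9]
gripper_width: 0.293
```

>>> play_rows([
  [[-2, 0, 0, 0, 0, 0], [-4, 0, 0, 0, 0, 0], [-7, 0, 0, 0, 0, 0], [-10, 0, 0, 0, 0, 0], [-12, 2, 0, 0, 0, 0]],
])

```text
time_s: 52.92
tcp_pos: [0.6019, 0.3632, 0.2297]
ee_rot: [[-0.204, -0.975, -0.088], [-0.019, -0.085, 0.996], [-0.979, 0.205, -0.001]]
wrist_force: [-0.2, 0.2, -0.1]
gripper_width: 0.301
```

```bash
python3 -c "
from h import *
st()
p,d,C=snap('scene');cv2.imwrite('pics/s14.png',p)
p,d,C=snap('wrist');cv2.imwrite('pics/w14.png',p)
"
```

```text
t 52.92 tcp [0.6019 0.3632 0.2297] yaw -175.0 tilt 11.81 F [-0.2  0.2 -0.1] w 0.301 j [ 41.  36.  26.  -7. -90. -36.]
```

View pics/s14.png

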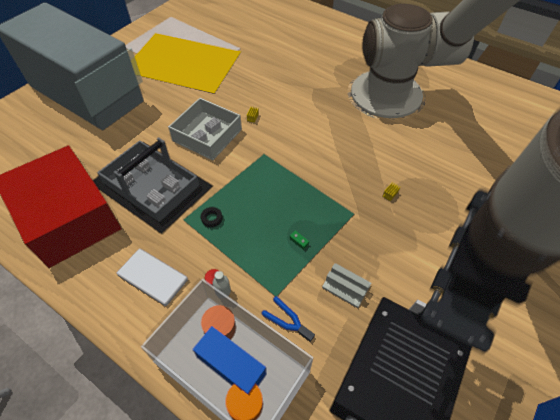

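View pics/w14.png

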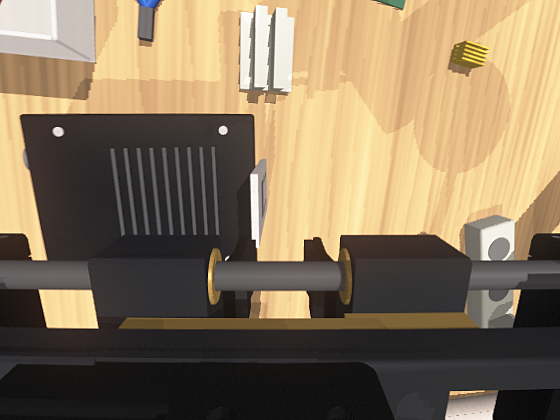

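The panel leans on the supply's edge, seen near (258,200) in the wrist view. I'll move the arm clear and check everything from above.

>>> play_rows([
  [[-2, 4, 0, 0, 0, -0.4], [-2, 9, 0, 0, 0, -0.8], [-2, 14, 0, 0, 0, -1.2], [-2, 18, -3, 0, 0, -1.2], [-2, 20, -9, 0, 0, -1.2]],
])

```text
time_s: 53.65
tcp_pos: [0.4165, 0.2575, 0.2897]
ee_rot: [[0.003, -0.996, -0.093], [-0.001, -0.093, 0.996], [-1.0, -0.002, -0.001]]
wrist_force: [1.2, -0.7, 1.0]
gripper_width: 0.293
```

>>> play_rows([
  [[0, 0, -6, 0, 0, 0], [0, 0, -12, 0, 0, 0], [0, 0, -18, 0, 0, 0], [0, 0, -18, 0, 0, 0], [0, 0, -18, 0, 0, 0]],
])

```text
time_s: 54.28
tcp_pos: [0.4342, 0.0781, 0.2898]
ee_rot: [[0.002, -0.996, -0.088], [-0.001, -0.088, 0.996], [-1.0, -0.002, -0.002]]
wrist_force: [0.0, 0.2, -0.2]
gripper_width: 0.3
```

```bash
python3 -c "
from h import *
st()
for nm in ('top','scene'):
    p,d,C=snap(nm);P=cloud(d,C);cv2.imwrite('pics/%s15.png'%nm,p)
    z=P[...,2];X=P[...,0];Y=P[...,1];hsv=cv2.cvtColor(p,cv2.COLOR_BGR2HSV)
    a=np.radians(5.2);n=np.array([np.cos(a),np.sin(a),0]);e=np.array([-np.sin(a),np.cos(a),0])
    V=P-np.array([.5937,.3612,0]);N=V@n;E=V@e
    for lo,hi in [(.005,.03),(.03,.06),(.06,.082),(.095,.11),(.11,.125),(.125,.150)]:
        m=(z>lo)&(z<hi)&(N>-.045)&(N<.035)&(abs(E)<.06)
        if m.sum()>8: print(nm,lo,hi,m.sum(),'N',np.median(N[m]).round(4),'z',np.median(z[m]).round(4),'E',E[m].min().round(4),E[m].max().round(4))
    m=(z>.095)&(z<.150)&(N>-.045)&(N<.05)&(abs(E)<.07)
    A=np.c_[z[m],E[m],np.ones(m.sum())];c=np.linalg.lstsq(A,N[m],rcond=None)[0];print('tilt',np.degrees(np.arctan(c[0])),'yaw err',np.degrees(np.arctan(c[1])),'N at z0',c[2],'at .085',c[2]+.085*c[0])
    w=(X>.54)&(X<.70)&(Y>-.41)&(Y<-.19)
    q=P[w&(z>.09)&(z<.105)&(X<.70)];print('bar',len(q),rect(q))
"
```

```text
t 54.27 tcp [0.4342 0.0781 0.2898] yaw -175.0 tilt 0.14 F [ 0.   0.2 -0.2] w 0.3 j [ 32.   1. -17.   0. -72. -27.]
top 0.005 0.03 138 N -0.0183 z 0.018 E -0.0591 0.0599
top 0.03 0.06 169 N -0.0123 z 0.0466 E -0.0593 0.0596
top 0.06 0.082 148 N -0.0067 z 0.0722 E -0.0595 0.0595
top 0.095 0.11 74 N -0.0015 z 0.1018 E -0.032 0.0325
top 0.11 0.125 72 N 0.0017 z 0.1167 E -0.0319 0.0311
top 0.125 0.15 125 N 0.0058 z 0.1357 E -0.0316 0.0314
tilt 14.544151210583486 yaw err -0.43565127940550635 N at z0 -0.02833646400739589 at .085 -0.006284074938871707
bar 339 (array([ 0.6261814 , -0.30211218]), 129.55880737304688, 22.41560935974121, -1.2920303344726562)
scene 0.06 0.082 34 N 0.007 z 0.0815 E -0.0585 0.0577
scene 0.095 0.11 111 N 0.004 z 0.1024 E -0.0284 0.0357
scene 0.11 0.125 117 N 0.0074 z 0.1181 E -0.0284 0.0361
scene 0.125 0.15 251 N 0.0092 z 0.1364 E -0.0284 0.0358
tilt 8.067479338087125 yaw err 0.9832325877780811 N at z0 -0.010109982766829454 at .085 0.001938090041427823
bar 388 (array([ 0.62691479, -0.29957733]), 130.34750366210938, 22.058334350585938, -1.4068374633789062)
```

View pics/top15.png

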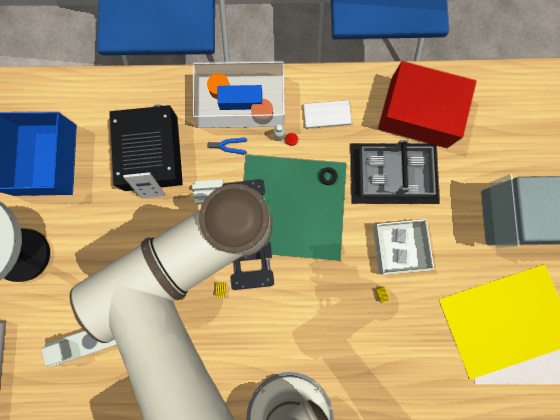

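View pics/scene15.png

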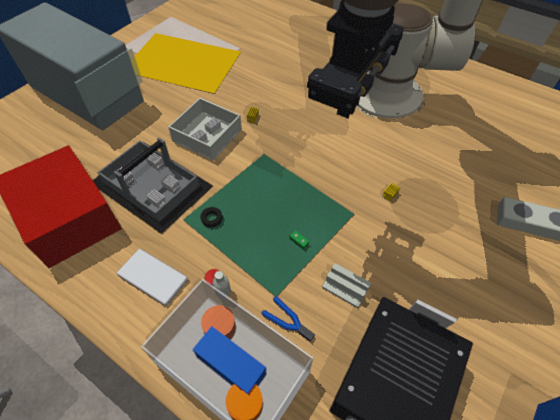

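The panel stands at about 12 to 14° lean, touching the supply's edge, centred (±32 mm) and square within 1°. Bystanders look unmoved. One short wait to confirm that it holds, then I'll hand in.

>>> play_rows([
  [[0, 0, 0, 0, 0, 0], [0, 0, 0, 0, 0, 0], [0, 0, 0, 0, 0, 0], [0, 0, 0, 0, 0, 0], [0, 0, 0, 0, 0, 0]],
])

```text
time_s: 55.0
tcp_pos: [0.4341, 0.0782, 0.2904]
ee_rot: [[0.003, -0.996, -0.089], [-0.001, -0.089, 0.996], [-1.0, -0.002, -0.002]]
wrist_force: [-0.8, -0.8, -0.3]
gripper_width: 0.296
```

```bash
python3 -c "
from h import *
p0=cv2.imread('pics/scene15.png')
p,d,C=snap('scene')
D=cv2.absdiff(p,p0).max(2); print('changed px panel/supply',(D[290:420,330:480]>40).sum(),'tote',(D[130:230,90:215]>40).sum())
p,d,C=snap('top');P=cloud(d,C);z=P[...,2]
a=np.radians(5.2);V=P-np.array([.5937,.3612,0]);N=V@[np.cos(a),np.sin(a),0];E=V@[-np.sin(a),np.cos(a),0]
for lo,hi in [(.01,.03),(.06,.08),(.095,.11),(.125,.15)]:
    m=(z>lo)&(z<hi)&(N>-.045)&(N<.035)&(abs(E)<.028);print(lo,np.median(N[m]).round(4),np.median(z[m]).round(4))
r.finish_job();st()"
```

```text
changed px panel/supply 0 tote 0
0.01 -0.0191 0.0197
0.06 -0.0085 0.0701
0.095 -0.0017 0.1034
0.125 0.006 0.136
the job is handed in; nothing more can be done
the job is handed in; nothing more can be done
```

The job is done and handed in at about 55 s. There were six heatsinks on the work mat. Four went into the tote, two in each bay, and the two left over went into the white bin. I then set the tote on the black mat by its handle and leaned the panel against the near side of the supply.

**Tote:** the top view puts its handle bar within about 1 mm of the middle of the mat and lined up to about 1–2°. The other camera's reading was about 2 mm off that. My first rim-based check of the tote was spoiled by other objects in view, so I relied on the handle bar instead.

**Panel:** it leans back about 12° on the supply's upper edge, centred along the near side. The two cameras disagree on its lean (14.5° and 8.1°) and put its squareness at -0.4° and +1.0°.

**Last check:** after the arm was clear, two pictures about 0.7 s apart showed no change around the tote, panel or supply. The other things and the yellow look-alikes look unmoved by eye; I did not measure them.

**Force:** there was one short 16 N bump on the wrist while lowering the third sink into the tote. The tote measured unmoved afterwards.

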